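Change the filter cassettes of a bench fume filter

ROBOT

A 6-joint arm with a two-finger parallel gripper is mounted at the origin on the work surface. World frame = base frame: x ahead of the robot, y to its left, z up, the work surface at z = 0. Lengths are in m, angles in rad, forces in N, time in s.
With the tool pointing down it reaches from about 0.35 to 0.875 m from the base axis. Payload 4.2 kg.
Tool frame: the origin (TCP) lies midway between the tips of the shut fingers; the grasp point (between the pads) lies 19 mm behind it (grip_point_offset is the distance from the TCP to the grasp point, in m); z points along the fingers, x is the direction in which the jaws open and shut, and the axes are right-handed (so a half turn about z gives the same grasp; the last joint's range is limited). The gripper opens to 85 mm and grips with 20 to 120 N. Pads are 22 mm wide; open, the fingers measure 114 mm over their backs; the gripper's body (76 mm by 85 mm) begins 54 mm behind the grasp point. The pads swing forward as they close: fully open they stand 13 mm farther back than shut.
Start: joints at [1.576, 0.385, 0.008, 0, -1.194, -0.259], TCP at [0.157, 0.605, 0.231] pointing down, gripper open.
Joint ranges: [-3.14, 3.14], [-1.21, 2.06], [-1.07, 1.41], [-3.16, 2.05], [-2.99, -0.16], [-3.1, 3.1]. Speed limits (rad/s): [2.79, 2.79, 3.14, 3.14, 3.14, 3.14].

INTERFACE

Orientations are given as a unit quaternion [x, y, z, w].
In Python, from rig import * gives the robot as it stands. The module is installed in compiled form; this text tells all that it offers.
- The arm moves only by the tool step_arm, never from a script. Its argument "steps" is a list of rows, each an object of numbers: "x", "y", "z": the shift along the tool's x, y, z in m; "wx", "wy", "wz": the turn, a rotation vector about the tool's x, y, z in rad; "jaw": the closure, from -1 (fully open) to 1 (shut), so that 0 is half open. A call has 1 to 8 rows; each row is the pose to reach, as a shift and turn from the pose commanded when the call began, along the tool's axes at that moment; what a row does not reach only later rows make up. A row lasts 1/12 s, in which the tool goes at most 41.7 mm and 7.16 degrees, less where a joint would pass 70% of its speed; a pose out of reach is approached as far as the arm can. A call with a gripper value outside its range is refused whole. The fingers move at their own pace and stop on an object; "grip_force" is the grip in N (left out, the last holds). Time passes only in rows, so rows that repeat a pose let the fingers close. It gives the time, the measured TCP pose, the force and the opening at its end, in the units of the state.
- observe(): the state, without advancing time (a new reading comes with each control period).
- snapshot(name): name is "scene" or "top" or "wrist"; returns (picture, depth): 420x560x3 uint8, blue, green, red; 420x560 float32, m along the optical axis (not along the pixel's ray), 0 where there is no reading.
- camera_model(name): a dict with "fx", "fy", "cx", "cy" (pixels), "xyz" and "rotation" of the camera in the world. Camera axes: x right, y up, looking along -z (the intrinsics and any distortion apply to the point x, -y, -z); pixel columns grow to the right and rows downward; lengths in m; the calibration is good to about 2 mm. The wrist camera is an equidistant fisheye: a pixel r from the principal point sees the ray r / f radians off the axis. A picture is of the moment at which its call begins: read the wrist's pose just before it. camera_model takes no time and is no camera call; for the wrist camera it gives the pose at the moment of the call.
- job_done(): hands the job in, once; it reports no verdict.
Trained networks look in the newest picture that a camera, given by its name, has taken for a name from the list of things; names that differ only in an ending like _2 or _b are one class to them, and where a whole thing is asked for, a point or a joint stands for the part that bears it (a point fixed in the world has none). Each returns a list of dicts, best first, with "conf" (0 to 1); they miss things now and then, are a little off and sometimes report something else, mostly with a low value. They report only what shows in the picture. A call takes as long as a camera call. They do not tell look-alikes from the thing itself.
- silhouettes(label, camera): "region" (420x560 bool, what is visible of it) and "rect" ([left, top, right, bottom] in pixels, round what is visible of it).
The state is a dict: "time_s": time; "joint_pos": joint angles; "joint_vel": joint speeds; "effort": joint torques, N m; "ee_pos": TCP position; "tcp_rot": TCP orientation; "wrist_force": force on the tool from outside, world axes, zero at the start; "wrist_torque": the same for the moment, N m; "grip_width": opening from 0.0 (shut) to 1.0 (fully open).
Only numpy, scipy, OpenCV 4.12 (cv2) and the standard library are available. Lean on these libraries where they do the work, as an engineer would, in place of code of your own. Each camera call takes 0.05 s, during which the arm holds its last target. There are 200 camera calls.

TASK

Release the two spent filter cassettes in the fume filter by pulling up their push pins, lift them out and lay them upright side by side in the white waste tray, then fit every new cassette standing on the bench into a bay of its own, fully seated, and push each one's pin all the way home. Only when all of that is done, press the test button fully down and let it come back up; leave the glassware and beaker alone.

Things in the scene. Friction and masses are not known exactly. Their poses are not given: they have to be found in the camera images.
- new_a_mid (a point): New filter cassette, upright on the bench at the start, pin up; may be absent (2 or 3 of the new ones are present, all alike): 0.4-0.55 kg, aluminium box 56 x 46 mm (lowest 8 mm 50 x 40) under a grey lip 76 (x) x 66 (y) x 4 mm; 34 mm from underside to lip top. Point: its centre, 17 mm above the underside, z up; 13 mm below the deck when seated (lip on deck).
- pin_new_a (a joint): height of new_a's captive push pin, m: 0 = home, 0.012 = up at its stop (released). Slides along the cassette's z with about 3 N friction and stays where left. That is less than the cassette's weight: pulling the head up draws the pin to its stop, then lifts the cassette by it.
- pin_new_a_head (a point): centre of the black square head of new_a's push pin, amid the lip: 16 x 16 x 12 mm, sides parallel to the cassette's x and y. Pin home: head underside 3 mm, top 15 mm above the lip's top; 12 mm more when up. The collar under it is 14 mm across, so fingers may reach down to the lip.
- new_b_mid (a point): New filter cassette, upright on the bench at the start, pin up; may be absent (2 or 3 of the new ones are present, all alike): 0.4-0.55 kg, aluminium box 56 x 46 mm (lowest 8 mm 50 x 40) under a grey lip 76 (x) x 66 (y) x 4 mm; 34 mm from underside to lip top. Point: its centre, 17 mm above the underside, z up; 13 mm below the deck when seated (lip on deck).
- pin_new_b (a joint): height of new_b's captive push pin, m: 0 = home, 0.012 = up at its stop (released). Slides along the cassette's z with about 3 N friction and stays where left. That is less than the cassette's weight: pulling the head up draws the pin to its stop, then lifts the cassette by it.
- pin_new_b_head (a point): centre of the black square head of new_b's push pin, amid the lip: 16 x 16 x 12 mm, sides parallel to the cassette's x and y. Pin home: head underside 3 mm, top 15 mm above the lip's top; 12 mm more when up. The collar under it is 14 mm across, so fingers may reach down to the lip.
- new_c_mid (a point): New filter cassette, upright on the bench at the start, pin up; may be absent (2 or 3 of the new ones are present, all alike): 0.4-0.55 kg, aluminium box 56 x 46 mm (lowest 8 mm 50 x 40) under a grey lip 76 (x) x 66 (y) x 4 mm; 34 mm from underside to lip top. Point: its centre, 17 mm above the underside, z up; 13 mm below the deck when seated (lip on deck).
- pin_new_c (a joint): height of new_c's captive push pin, m: 0 = home, 0.012 = up at its stop (released). Slides along the cassette's z with about 3 N friction and stays where left. That is less than the cassette's weight: pulling the head up draws the pin to its stop, then lifts the cassette by it.
- pin_new_c_head (a point): centre of the black square head of new_c's push pin, amid the lip: 16 x 16 x 12 mm, sides parallel to the cassette's x and y. Pin home: head underside 3 mm, top 15 mm above the lip's top; 12 mm more when up. The collar under it is 14 mm across, so fingers may reach down to the lip.
- spent_a_mid (a point): Spent filter cassette (one of two), in one of the unit's bays at the start, pin home: 0.4-0.55 kg, aluminium box 56 x 46 mm (lowest 8 mm 50 x 40) under a grey lip 76 (x) x 66 (y) x 4 mm; 34 mm from underside to lip top. Point: its centre, 17 mm above the underside, z up; 13 mm below the deck when seated (lip on deck).
- pin_spent_a (a joint): height of spent_a's captive push pin, m: 0 = home, 0.012 = up at its stop (released). Slides along the cassette's z with about 3 N friction and stays where left. That is less than the cassette's weight: pulling the head up draws the pin to its stop, then lifts the cassette by it.
- pin_spent_a_head (a point): centre of the black square head of spent_a's push pin, amid the lip: 16 x 16 x 12 mm, sides parallel to the cassette's x and y. Pin home: head underside 3 mm, top 15 mm above the lip's top; 12 mm more when up. The collar under it is 14 mm across, so fingers may reach down to the lip.
- spent_b_mid (a point): Spent filter cassette (one of two), in one of the unit's bays at the start, pin home: 0.4-0.55 kg, aluminium box 56 x 46 mm (lowest 8 mm 50 x 40) under a grey lip 76 (x) x 66 (y) x 4 mm; 34 mm from underside to lip top. Point: its centre, 17 mm above the underside, z up; 13 mm below the deck when seated (lip on deck).
- pin_spent_b (a joint): height of spent_b's captive push pin, m: 0 = home, 0.012 = up at its stop (released). Slides along the cassette's z with about 3 N friction and stays where left. That is less than the cassette's weight: pulling the head up draws the pin to its stop, then lifts the cassette by it.
- pin_spent_b_head (a point): centre of the black square head of spent_b's push pin, amid the lip: 16 x 16 x 12 mm, sides parallel to the cassette's x and y. Pin home: head underside 3 mm, top 15 mm above the lip's top; 12 mm more when up. The collar under it is 14 mm across, so fingers may reach down to the lip.
- bay0 (a point): centre of filter bay 0, at the level of the unit's deck (45 mm above the bench). Opening 64 (along this x) x 54 mm (along this y), 40 mm deep. Takes a cassette with x along this x, either way round, 4 mm play each side. The three bays stand 100 mm apart along y in a fixed low white steel box, 130 x 420 x 45 mm.
- bay1 (a point): centre of filter bay 1, at the level of the unit's deck (45 mm above the bench). Opening 64 (along this x) x 54 mm (along this y), 40 mm deep. Takes a cassette with x along this x, either way round, 4 mm play each side. The three bays stand 100 mm apart along y in a fixed low white steel box, 130 x 420 x 45 mm.
- bay2 (a point): centre of filter bay 2, at the level of the unit's deck (45 mm above the bench). Opening 64 (along this x) x 54 mm (along this y), 40 mm deep. Takes a cassette with x along this x, either way round, 4 mm play each side. The three bays stand 100 mm apart along y in a fixed low white steel box, 130 x 420 x 45 mm.
- test (a joint): travel of the test button, m: 0 = out, 0.006 = fully down; sprung, about 5 N holds it fully down, comes back by itself.
- test_top (a point): middle of the top of the test button: black round cap of 28 mm diameter in a steel collar on the unit's deck, beyond bay 0, 18 mm above the deck when out; pressed straight down.
- tray: shallow white plastic waste tray fixed to the bench, 120 (x) x 190 (y) x 22 mm, walls 4 mm, floor 4 mm; origin at the centre of its underside, z up.
- bottle: amber bottle, 60 mm diameter, 110 mm tall, standing beyond an end of the unit; origin at the centre of its underside. To be left alone.
- flask: conical glass flask, 72 mm diameter, 105 mm tall, standing beyond an end of the unit; origin at the centre of its underside. To be left alone.
- beaker: white porcelain beaker, 84 mm diameter, 100 mm tall, standing beyond an end of the unit; origin at the centre of its underside. To be left alone.
Things that resemble listed ones, but are neither listed nor needed, are in the scene too. Leave any pink look-alike of the part that bears spent_b_mid alone. What is shaped like the part that bears new_a_mid but purple is not meant.

How it is judged:
On the way, in this order (a step that is already met when the one before it is completed fails the run):
1. a spent cassette's push pin is pulled up (9 mm or more) (value of joint any of pin_spent_a, pin_spent_b above 0.009 m), for 0.05 s.
2. both spent cassettes stand in the waste tray, and every new cassette is seated in a bay with its pin home (x of spent_a_mid in the frame of tray between -0.045 and 0.045 m and y of spent_a_mid in the frame of tray between -0.085 and 0.085 m and height (world z) of each of spent_a_mid, spent_b_mid below 0.03 m and x of spent_b_mid in the frame of tray between -0.045 and 0.045 m and y of spent_b_mid in the frame of tray between -0.085 and 0.085 m and ((horizontal distance between new_a_mid and bay0 below 0.008 m and z of new_a_mid in the frame of bay0 below -0.011 m) or (horizontal distance between new_a_mid and bay1 below 0.008 m and z of new_a_mid in the frame of bay1 below -0.011 m) or (horizontal distance between new_a_mid and bay2 below 0.008 m and z of new_a_mid in the frame of bay2 below -0.011 m)) and value of joint each of pin_new_a, pin_new_b, pin_new_c below 0.0015 m and ((horizontal distance between new_b_mid and bay0 below 0.008 m and z of new_b_mid in the frame of bay0 below -0.011 m) or (horizontal distance between new_b_mid and bay1 below 0.008 m and z of new_b_mid in the frame of bay1 below -0.011 m) or (horizontal distance between new_b_mid and bay2 below 0.008 m and z of new_b_mid in the frame of bay2 below -0.011 m)) and ((horizontal distance between new_c_mid and bay0 below 0.008 m and z of new_c_mid in the frame of bay0 below -0.011 m) or (horizontal distance between new_c_mid and bay1 below 0.008 m and z of new_c_mid in the frame of bay1 below -0.011 m) or (horizontal distance between new_c_mid and bay2 below 0.008 m and z of new_c_mid in the frame of bay2 below -0.011 m))), for 0.2 s.
3. the test button is pressed fully down (value of joint test above 0.005 m), for 0.05 s.
At the end, for the whole second after the job is handed in: Both spent cassettes in the tray (centre within 45 mm in x, 85 mm in y of its middle, below 30 mm height); every new cassette within 8 mm of a bay's centre, lip within 2 mm of the deck, pin within 1.5 mm of home; button back out within 1 mm; cassettes at rest (all of step 2 and linear speed of each of new_a, new_b, new_c, spent_a, spent_b below 0.02 m/s and value of joint test below 0.001 m); the robot touches nothing.
It fails at once if a bystander (bottle, flask, beaker) is moved more than 30 mm (distance of any of bottle, flask, beaker from where it was at the start of the episode above 0.03 m).
It fails at once if a spent cassette is pulled out of its bay with its pin still down ((value of joint pin_spent_a below 0.006 m and ((z of spent_a_mid in the frame of bay0 above 0 m and horizontal distance between spent_a_mid and bay0 below 0.03 m) or (z of spent_a_mid in the frame of bay1 above 0 m and horizontal distance between spent_a_mid and bay1 below 0.03 m) or (z of spent_a_mid in the frame of bay2 above 0 m and horizontal distance between spent_a_mid and bay2 below 0.03 m))) or (value of joint pin_spent_b below 0.006 m and ((z of spent_b_mid in the frame of bay0 above 0 m and horizontal distance between spent_b_mid and bay0 below 0.03 m) or (z of spent_b_mid in the frame of bay1 above 0 m and horizontal distance between spent_b_mid and bay1 below 0.03 m) or (z of spent_b_mid in the frame of bay2 above 0 m and horizontal distance between spent_b_mid and bay2 below 0.03 m)))).
It fails at once if the test button is pressed (4 mm or more) while a new cassette's pin is up or a spent cassette is not in the tray (value of joint test above 0.004 m and (value of joint any of pin_new_a, pin_new_b, pin_new_c above 0.004 m or horizontal distance between any of spent_a_mid, spent_b_mid and tray above 0.11 m)).
Of new_a, new_b, new_c only 2 to 3 are there at a start; the rules pass over those that are not, and their reading is None.
At some moment in a run one of new_a, new_b, new_c may be knocked a few centimetres aside while the robot is not near it.
It also fails if it takes over 208 s, if anything falls off the work surface, if the arm or the gripper's body presses on something with over 40 N, if the wrist force passes 120 N, or if a joint passes its speed limit or range.

## Working session

There is one attempt and no reset: what is moved stays moved. The work goes in short steps, Python scripts to look and compute and a tool call to move; the robot and the scene stay as the last step left them, time stands still between calls to the robot, and variables do not carry over. Pictures are saved under pics/ and viewed, about 12 in all and at most 16, crops included, and the job is handed in when it is done.

Besides the shell and the picture viewer there is one more tool, called after "Call:" by a JSON object that holds its "method" and its "body". step_arm: Moves the arm, as the interface text tells. Its arguments: {"type":"object","properties":{"steps":{"type":"array"},"grip_force":{"type":"number"}},"required":["steps"]}

```bash
mkdir -p pics
python3 - <<'E'
from rig import *
import cv2,numpy as np
s=observe();print(s)
for n in ("top","scene"):
    p,d=snapshot(n);cv2.imwrite(f"pics/{n}0.png",p);np.save(f"pics/{n}0d.npy",d)
    m=camera_model(n);print(n,m)
E
```

```text
{'time_s': 0.0, 'joint_pos': array([ 1.57560028e+00,  3.85565618e-01,  6.61307732e-03, -5.11584681e-04,
       -1.19400077e+00, -2.58577570e-01]), 'joint_vel': array([-6.49599266e-04,  1.35101600e-04,  6.27150568e-04,  2.09832172e-04,
       -6.20990494e-05,  2.94208579e-04]), 'effort': array([ 7.51631560e-04, -3.92286408e+01,  1.88400131e+01,  4.18606639e+00,
       -4.56734007e-03, -6.77950922e-06]), 'ee_pos': array([0.15675662, 0.60441152, 0.23020926]), 'tcp_rot': array([-6.11865138e-01,  7.90961335e-01, -7.11560787e-04, -8.44597186e-04]), 'wrist_force': array([-0.12469894, -0.29181158,  0.35394248]), 'wrist_torque': array([-0.00429537,  0.00143517,  0.01194521]), 'grip_width': 0.999441195571841}
top {'fx': 468.83540014982816, 'fy': 468.83540014982816, 'cx': 275.0476905396711, 'cy': 203.23701981290574, 'xyz': array([ 0.22376608, -0.0066445 ,  1.5060429 ]), 'rotation': array([ 0.0770462 , -0.07743024, -0.6969469 ,  0.70875487])}
scene {'fx': 459.5881493939955, 'fy': 459.5881493939955, 'cx': 286.6983287801971, 'cy': 210.8824548294735, 'xyz': array([ 1.33687356, -0.22494946,  0.88347524]), 'rotation': array([0.31352958, 0.23572482, 0.56504496, 0.7258493 ])}
```

View pics/top0.png

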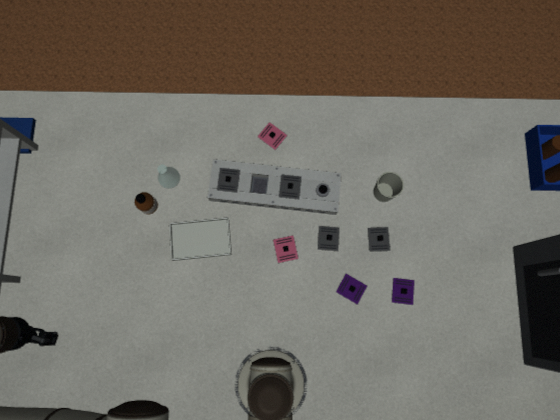

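View pics/scene0.png

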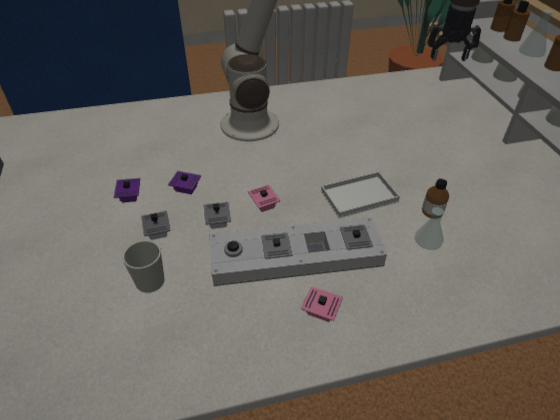

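The top view shows spent cassettes in the left bay (229,179) and the right bay (290,186), with the middle bay (259,184) empty. The button is at (322,189), the tray at (200,239), and the new cassettes at (329,237) and (378,239). The pink and purple ones are decoys. The scene view agrees.

```bash
cat > h.py <<'E'
from rig import *
import cv2,numpy as np
from scipy.spatial.transform import Rotation as R
def rays(m,px,name):
    px=np.atleast_2d(px).astype(float); u=(px[:,0]-m["cx"])/m["fx"]; v=(px[:,1]-m["cy"])/m["fy"]
    if name=="wrist":
        r=np.hypot(u,v)+1e-12; d=np.c_[u/r*np.sin(r),-v/r*np.sin(r),-np.cos(r)]
    else: d=np.c_[u,-v,-np.ones_like(u)]
    return R.from_quat(m["rotation"]).apply(d)
def onz(m,px,z,name):
    d=rays(m,px,name); o=np.array(m["xyz"]); return (o+d*((z-o[2])/d[:,2])[:,None])[:,:2]
def rect(m,mask,z,name):
    "centre, sides, yaw (of long side) of mask projected to height z"
    c=max(cv2.findContours(mask.astype(np.uint8),0,1)[0],key=cv2.contourArea)[:,0]
    P=onz(m,c,z,name).astype(np.float32); (c,(w,h),a)=cv2.minAreaRect(P*1000)
    if w<h: w,h,a=h,w,a+90
    a=(a+90)%180-90
    return np.round(c,1),round(w),round(h),round(a,1)
E
python3 - <<'E'
from h import *
for n in ("top",):
    p,d=snapshot(n);m=camera_model(n)
    for l,z in (("new_a_mid",.034),("spent_a_mid",.049),("tray",.022),("test_top",.063),("pin_new_a_head",.05),("bottle",.1),("flask",.05),("beaker",.1)):
        for o in silhouettes(l,n):
            r=o["region"]
            if r.sum()<10: continue
            hsv=cv2.cvtColor(p,cv2.COLOR_BGR2HSV)[r].mean(0).round()
            print(l,round(o["conf"],2),np.round(o["rect"]),rect(m,r,z,n),hsv)
    # unit outline by top-corners: pixel guesses
    print(onz(m,[[229,179],[259,184],[290,186],[322,189],[200,239],[329,237],[378,239],[213,160],[340,172]],.05,n).round(3))
E
```

```text
new_a_mid 0.74 [320. 225. 340. 253.] (array([ 440.9, -177. ]), 76, 69, -3.9) [93. 14. 57.]
new_a_mid 0.74 [335. 276. 367. 304.] (array([ 284.8, -245.7]), 76, 64, 60.1) [135. 152.  70.]
new_a_mid 0.61 [388. 274. 412. 305.] (array([ 280.3, -404.8]), 76, 66, -5.8) [136. 148.  70.]
spent_a_mid 0.97 [215. 168. 242. 192.] (array([623.9, 144.9]), 79, 69, -6.0) [96. 14. 58.]
tray 0.76 [169. 217. 234. 259.] (array([434.5, 230.5]), 194, 121, -83.2) [ 50.  12. 139.]
test_top 0.45 [321. 185. 326. 193.] (array([ 594.1, -157.2]), 25, 24, -26.5) [107.  53.  17.]
bottle 0.73 [132. 191. 158. 213.] (array([529.5, 391.1]), 80, 61, 57.8) [ 27. 103.  57.]
flask 0.64 [158. 164. 182. 190.] (array([631. , 338.3]), 79, 71, 4.0) [ 73.  21. 117.]
beaker 0.79 [376. 172. 400. 202.] (array([ 595.2, -353.1]), 106, 80, -44.9) [40. 23. 90.]
beaker 0.45 [215. 168. 240. 192.] (array([608.6, 141.6]), 73, 65, -5.6) [98. 15. 54.]
[[ 0.625  0.145]
 [ 0.61   0.048]
 [ 0.605 -0.052]
 [ 0.597 -0.154]
 [ 0.429  0.228]
 [ 0.442 -0.175]
 [ 0.439 -0.329]
 [ 0.688  0.199]
 [ 0.655 -0.213]]
```

```bash
cat >> h.py <<'E'
def go(x,y,z,yaw=None,s=None):
    "tool-frame shift and wz to put TCP at x,y,z with tool x at world angle yaw (deg), tool straight down"
    s=s or observe(); q=R.from_quat(s["tcp_rot"]); 
    t=q.inv().apply(np.array([x,y,z])-s["ee_pos"])
    a=q.apply([1,0,0]); cur=np.degrees(np.arctan2(a[1],a[0])); out=dict(t=t.round(4),cur=round(cur,2))
    if yaw is not None:
        d=(yaw-cur+90)%180-90; a=np.radians(cur+d)
        M=R.from_matrix(np.c_[[np.cos(a),np.sin(a),0],[np.sin(a),-np.cos(a),0],[0,0,-1]])
        out["w"]=(q.inv()*M).as_rotvec().round(4)
    return out
E
python3 - <<'E'
from h import *
print(go(.58,.05,.27,-95.5))
E
```

```text
{'t': array([ 0.4309, -0.5489, -0.0387]), 'cur': np.float64(-104.54), 'w': array([ 0.    , -0.    , -0.1578])}
```

Call:
{"method": "step_arm", "body": {"steps": [{"x":0.026,"y":-0.033,"z":-0.01},{"x":0.052,"y":-0.066,"z":-0.02},{"x":0.078,"y":-0.099,"z":-0.03},{"x":0.104,"y":-0.132,"z":-0.04},{"x":0.13,"y":-0.165,"z":-0.04},{"x":0.156,"y":-0.198,"z":-0.04},{"x":0.182,"y":-0.231,"z":-0.04},{"x":0.208,"y":-0.264,"z":-0.04}]}}

```text
schema error: expected keys x, y, z, wx, wy, wz, jaw
```

Call:
{"method": "step_arm", "body": {"steps": [{"x":0.026,"y":-0.033},{"x":0.052,"y":-0.066},{"x":0.078,"y":-0.099},{"x":0.104,"y":-0.132},{"x":0.13,"y":-0.165,"wz":-0.08},{"x":0.156,"y":-0.198,"wz":-0.158},{"x":0.182,"y":-0.231,"wz":-0.158},{"x":0.208,"y":-0.264,"wz":-0.158}]}}

```text
schema error: expected keys x, y, z, wx, wy, wz, jaw
```

Run:
```python
from h import *
s=observe();print(s["time_s"],s["ee_pos"],go(.58,.05,.27,-95.5)['cur'])
p,d=snapshot("wrist");m=camera_model("wrist");print(m)
cv2.imwrite("pics/w1.png",p);np.save("pics/w1d.npy",d)
for l,z in (("new_a_mid",.034),("spent_a_mid",.049),("tray",.022),("test_top",.063),("pin_new_a_head",.05)):
    for o in silhouettes(l,"wrist"):
        r=o["region"]
        if r.sum()<10: continue
        print(l,round(o["conf"],2),np.round(o["rect"]),rect(m,r,z,"wrist"))
```

```text
0.55 [0.15688928 0.60494538 0.23129107] -104.54
{'fx': 325.19226210127806, 'fy': 325.19226210127806, 'cx': 276.0435400376897, 'cy': 208.79341655846935, 'xyz': array([0.23601565, 0.58429155, 0.37350132]), 'rotation': array([ 0.09833971, -0.1272276 ,  0.78099716, -0.60347814])}
```

View pics/w1.png

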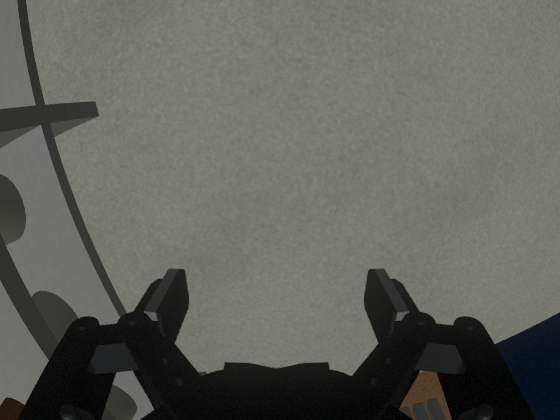

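The wrist view shows only bare bench under the start pose, so no third cassette was hidden there. Both moves were refused because every row needs all seven keys.

Call:
{"method": "step_arm", "body": {"steps": [{"x":0.026,"y":-0.033,"z":-0.01,"wx":0,"wy":0,"wz":0,"jaw":-1},{"x":0.052,"y":-0.066,"z":-0.02,"wx":0,"wy":0,"wz":0,"jaw":-1},{"x":0.078,"y":-0.099,"z":-0.03,"wx":0,"wy":0,"wz":0,"jaw":-1},{"x":0.104,"y":-0.132,"z":-0.04,"wx":0,"wy":0,"wz":0,"jaw":-1},{"x":0.13,"y":-0.165,"z":-0.04,"wx":0,"wy":0,"wz":0,"jaw":-1},{"x":0.156,"y":-0.198,"z":-0.04,"wx":0,"wy":0,"wz":0,"jaw":-1},{"x":0.182,"y":-0.231,"z":-0.04,"wx":0,"wy":0,"wz":0,"jaw":-1},{"x":0.208,"y":-0.264,"z":-0.04,"wx":0,"wy":0,"wz":0,"jaw":-1}]}}

```text
time_s: 1.52
ee_pos: [0.3565, 0.3414, 0.2719]
tcp_rot: [-0.612, 0.791, 0.0, 0.001]
wrist_force: [1.4, 0.5, 0.5]
grip_width: 1.001
```

Call:
{"method": "step_arm", "body": {"steps": [{"x":0.026,"y":-0.033,"z":0,"wx":0,"wy":0,"wz":0,"jaw":-1},{"x":0.052,"y":-0.066,"z":0,"wx":0,"wy":0,"wz":-0.04,"jaw":-0.5},{"x":0.078,"y":-0.099,"z":0,"wx":0,"wy":0,"wz":-0.08,"jaw":0},{"x":0.104,"y":-0.132,"z":0,"wx":0,"wy":0,"wz":-0.12,"jaw":0},{"x":0.13,"y":-0.165,"z":0,"wx":0,"wy":0,"wz":-0.158,"jaw":0},{"x":0.156,"y":-0.198,"z":0,"wx":0,"wy":0,"wz":-0.158,"jaw":0},{"x":0.182,"y":-0.231,"z":0,"wx":0,"wy":0,"wz":-0.158,"jaw":0},{"x":0.208,"y":-0.264,"z":0,"wx":0,"wy":0,"wz":-0.158,"jaw":0}]}}

```text
time_s: 2.18
ee_pos: [0.5584, 0.0758, 0.2716]
tcp_rot: [-0.672, 0.74, -0.0, 0.0]
wrist_force: [1.8, 1.4, 0.4]
grip_width: 0.5
```

Call:
{"method": "step_arm", "body": {"steps": [{"x":0,"y":-0.02,"z":0,"wx":0,"wy":0,"wz":0,"jaw":0},{"x":0,"y":-0.02,"z":0,"wx":0,"wy":0,"wz":0,"jaw":0}]}}

```text
time_s: 2.35
ee_pos: [0.5802, 0.0736, 0.2704]
tcp_rot: [-0.671, 0.742, -0.0, -0.0]
wrist_force: [-0.2, 1.5, -0.4]
grip_width: 0.502
```

```bash
cat > look.py <<'E'
from h import *
import sys
s=observe();print(s["time_s"],s["ee_pos"],go(.58,.05,.27,-95.5)['cur'])
p,d=snapshot("wrist");m=camera_model("wrist")
cv2.imwrite(f"pics/{sys.argv[1]}.png",p);np.save(f"pics/{sys.argv[1]}d.npy",d);np.save(f"pics/{sys.argv[1]}m.npy",m,allow_pickle=True)
print(m["xyz"],m["rotation"])
for l,z in (("new_a_mid",.034),("spent_a_mid",.049),("tray",.022),("test_top",.063),("pin_new_a_head",.064)):
    for o in silhouettes(l,"wrist"):
        r=o["region"]
        if r.sum()<10: continue
        print(l,round(o["conf"],2),np.round(o["rect"]),rect(m,r,z,"wrist"))
E
python3 look.py w2
```

```text
2.35 [0.5801815  0.07357825 0.27038686] -95.75
[0.65998883 0.0663988  0.41247834] [ 0.10838372 -0.11943534  0.73193678 -0.66200961]
new_a_mid 0.94 [452. 301. 495. 346.] (array([ 292.3, -234.4]), 100, 67, 58.6)
new_a_mid 0.94 [519. 291. 554. 326.] (array([ 289.7, -388.6]), 92, 86, 83.3)
new_a_mid 0.6 [435. 228. 476. 276.] (array([ 443. , -170.5]), 77, 73, -3.7)
spent_a_mid 0.73 [175. 109. 237. 177.] (array([624.9, 148.7]), 75, 67, -6.3)
spent_a_mid 0.69 [ 14. 197.  78. 253.] (array([541.7, 420.6]), 155, 61, -73.1)
tray 0.91 [107. 226. 248. 314.] (array([442.7, 234. ]), 195, 125, -84.8)
test_top 0.8 [456. 139. 470. 161.] (array([ 594.6, -153.6]), 30, 26, 88.6)
test_top 0.29 [374. 137. 394. 157.] (array([605.9, -48.5]), 22, 18, 86.4)
pin_new_a_head 0.74 [454. 247. 470. 265.] (array([ 448.1, -164.1]), 30, 21, 71.0)
pin_new_a_head 0.6 [536. 306. 546. 315.] (array([ 302.5, -375.9]), 33, 18, 50.1)
```

View pics/w2.png

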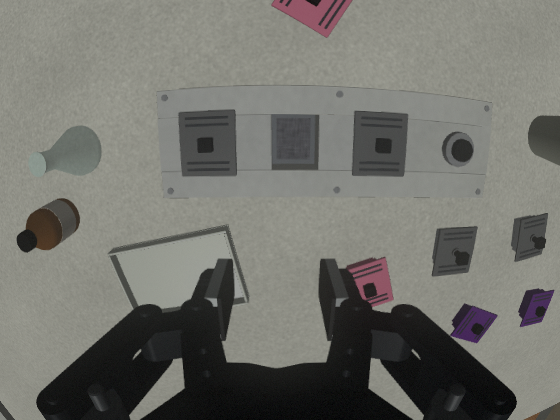

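The wrist view shows pin heads at about (205,145) and (383,145), the empty bay at (295,141) and the button at (459,149). The grey new cassettes are at (455,251) and (530,237).

Run:
```python
from h import *
p=cv2.imread("pics/w2.png");m=np.load("pics/w2m.npy",allow_pickle=True).item()
g=p.max(2)
def head(u,v,z,thr=38,w=14):
    s=(g[v-w:v+w,u-w:u+w]<thr).astype(np.uint8)
    n,l,st,c=cv2.connectedComponentsWithStats(s); i=1+st[1:,4].argmax()
    M=np.zeros(g.shape,bool);M[v-w:v+w,u-w:u+w]=l==i
    return c[i]+[u-w,v-w],onz(m,c[i]+[u-w,v-w],z,"wrist").round(4),rect(m,M,z,"wrist"),g[v,u]
h2=head(205,145,.062);h0=head(383,145,.062);print(h2,h0)
print(head(459,149,.063))
v=h2[1][0]-h0[1][0];print(np.linalg.norm(v),np.degrees(np.arctan2(v[1],v[0]))-90,(h2[1][0]+h0[1][0])/2)
print("bay1",onz(m,[[271,114],[318,114],[319,171],[272,169]],.045,"wrist").round(4),onz(m,[[295,141]],.045,"wrist"))
print("screws",onz(m,[[164,98],[489,107],[171,190],[478,191]],.047,"wrist").round(3))
print(go(*h2[1][0],.15,-95.5))
```

```text
(array([207.50769231, 142.46153846]), array([[0.6265, 0.1449]]), (array([625. , 146.8]), 13, 13, 82.5), np.uint8(36)) (array([377. , 142.2]), array([[ 0.6094, -0.0416]]), (array([609.4, -41.7]), 3, 2, -67.7), np.uint8(40))Traceback (most recent call last):
  File "<stdin>", line 10, in <module>
  File "<stdin>", line 6, in head
ValueError: attempt to get argmax of an empty sequence
```

Run:
```python
from h import *
m=np.load("pics/w2m.npy",allow_pickle=True).item()
H=onz(m,[[205,145],[383,145]],.062,"wrist");L=onz(m,[[207.5,142.5],[380.5,142.5]],.049,"wrist")
print(H,L)
for A in(H,L):
  v=A[0]-A[1];print(np.linalg.norm(v),np.degrees(np.arctan2(v[1],v[0]))-90,A.mean(0))
print("btn",onz(m,[[459,149]],.063,"wrist"))
print("bay1",onz(m,[[271,114],[318,114],[319,171],[272,169]],.045,"wrist").round(4))
print("screws",onz(m,[[164,98],[489,107],[171,190],[478,191]],.047,"wrist").round(3))
print(go(*H[0],.15,-95.5))
```

```text
[[ 0.62406806  0.14809666]
 [ 0.60578232 -0.04858758]] [[ 0.62521241  0.14782169]
 [ 0.60688847 -0.04986397]]
0.1975324215424133 -5.311522219201677 [0.61492519 0.04975454]
0.19853308532761071 -5.295747374351322 [0.61605044 0.04897886]
btn [[ 0.59668212 -0.14875285]]
bay1 [[0.6487 0.073 ]
 [0.644  0.0206]
 [0.5782 0.0244]
 [0.5857 0.0783]]
screws [[ 0.684  0.193]
 [ 0.648 -0.208]
 [ 0.574  0.202]
 [ 0.536 -0.193]]
{'t': array([-0.0756, -0.0405,  0.1217]), 'cur': np.float64(-95.4), 'w': array([-0.0003,  0.0003,  0.0017])}
```

Call:
{"method": "step_arm", "body": {"steps": [{"x":-0.03,"y":-0.016,"z":0.02,"wx":0,"wy":0,"wz":0,"jaw":0},{"x":-0.06,"y":-0.032,"z":0.04,"wx":0,"wy":0,"wz":0.002,"jaw":0},{"x":-0.0755,"y":-0.0405,"z":0.07,"wx":0,"wy":0,"wz":0.002,"jaw":0},{"x":-0.0755,"y":-0.0405,"z":0.11,"wx":0,"wy":0,"wz":0.002,"jaw":0},{"x":-0.0755,"y":-0.0405,"z":0.14,"wx":0,"wy":0,"wz":0.002,"jaw":0},{"x":-0.0755,"y":-0.0405,"z":0.16,"wx":0,"wy":0,"wz":0.002,"jaw":0},{"x":-0.0755,"y":-0.0405,"z":0.17,"wx":0,"wy":0,"wz":0.002,"jaw":0},{"x":-0.0755,"y":-0.0405,"z":0.17,"wx":0,"wy":0,"wz":0.002,"jaw":0}]}}

```text
time_s: 3.32
ee_pos: [0.6231, 0.1473, 0.0991]
tcp_rot: [-0.672, 0.74, 0.001, -0.002]
wrist_force: [0.2, 0.3, 0.3]
grip_width: 0.499
```

Run:
```python
from h import *
p,d=snapshot("wrist");m=camera_model("wrist");cv2.imwrite("pics/w3.png",p);np.save("pics/w3m.npy",m,allow_pickle=True)
print(observe()["ee_pos"],go(.6245,.148,.053,-95.3))
```

```text
[0.62452167 0.14759163 0.10129015] {'t': array([-0.0004,  0.    ,  0.0483]), 'cur': np.float64(-95.52), 'w': array([ 0.0006, -0.0008, -0.0039])}
```

View pics/w3.png

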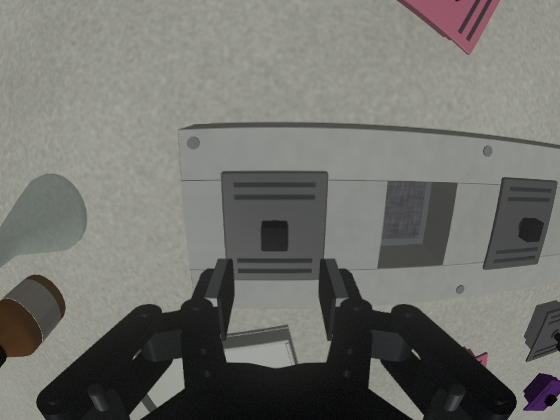

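The head top is at (274,232), centred between the fingers at column ~276, so I'll descend and grip it.

Call:
{"method": "step_arm", "body": {"steps": [{"x":0,"y":0,"z":0.025,"wx":0,"wy":0,"wz":-0.004,"jaw":0},{"x":0,"y":0,"z":0.04,"wx":0,"wy":0,"wz":-0.004,"jaw":0},{"x":0,"y":0,"z":0.048,"wx":0,"wy":0,"wz":-0.004,"jaw":0},{"x":0,"y":0,"z":0.048,"wx":0,"wy":0,"wz":-0.004,"jaw":0.5},{"x":0,"y":0,"z":0.048,"wx":0,"wy":0,"wz":-0.004,"jaw":1},{"x":0,"y":0,"z":0.048,"wx":0,"wy":0,"wz":-0.004,"jaw":1},{"x":0,"y":0,"z":0.048,"wx":0,"wy":0,"wz":-0.004,"jaw":1},{"x":0,"y":0,"z":0.048,"wx":0,"wy":0,"wz":-0.004,"jaw":1}], "grip_force": 60}}

```text
time_s: 4.03
ee_pos: [0.6261, 0.1477, 0.0553]
tcp_rot: [-0.673, 0.739, -0.001, 0.002]
wrist_force: [-0.3, 0.8, 2.0]
grip_width: 0.163
```

Call:
{"method": "step_arm", "body": {"steps": [{"x":0,"y":0,"z":-0.004,"wx":0,"wy":0,"wz":0,"jaw":1},{"x":0,"y":0,"z":-0.008,"wx":0,"wy":0,"wz":0,"jaw":1},{"x":0,"y":0,"z":-0.013,"wx":0,"wy":0,"wz":0,"jaw":1},{"x":0,"y":0,"z":-0.016,"wx":0,"wy":0,"wz":0,"jaw":1},{"x":0,"y":0,"z":-0.02,"wx":0,"wy":0,"wz":0,"jaw":1},{"x":0,"y":0,"z":-0.02,"wx":0,"wy":0,"wz":0,"jaw":1}]}}

```text
time_s: 4.53
ee_pos: [0.6248, 0.147, 0.0737]
tcp_rot: [-0.673, 0.74, 0.0, -0.0]
wrist_force: [0.5, -0.1, -4.3]
grip_width: 0.16
```

Call:
{"method": "step_arm", "body": {"steps": [{"x":0,"y":0,"z":-0.02,"wx":0,"wy":0,"wz":0,"jaw":1},{"x":0,"y":0,"z":-0.04,"wx":0,"wy":0,"wz":0,"jaw":1},{"x":0,"y":0,"z":-0.06,"wx":0,"wy":0,"wz":0,"jaw":1},{"x":0,"y":0,"z":-0.065,"wx":0,"wy":0,"wz":0,"jaw":1},{"x":0,"y":0,"z":-0.065,"wx":0,"wy":0,"wz":0,"jaw":1}]}}

```text
time_s: 4.95
ee_pos: [0.6257, 0.1475, 0.1399]
tcp_rot: [-0.673, 0.739, -0.0, 0.002]
wrist_force: [-0.3, -0.8, -5.3]
grip_width: 0.159
```

Run:
```python
from h import *
m=np.load("pics/w2m.npy",allow_pickle=True).item()
print(onz(m,[[109,252],[228,225],[248,300]],.022,"wrist").round(3))
s=observe();print(s["ee_pos"],s["grip_width"],s["wrist_force"],go(.4323,.2768,.125,-84,s))
```

```text
[[0.487 0.331]
 [0.514 0.144]
 [0.395 0.134]]
[0.62566763 0.14749041 0.13990385] 0.15863255211727878 [-0.25159264 -0.77178124 -5.34105146] {'t': array([-0.1106,  0.2047,  0.0145]), 'cur': np.float64(-95.37), 'w': array([-0.0032,  0.0016, -0.1985])}
```

Call:
{"method": "step_arm", "body": {"steps": [{"x":-0.011,"y":0.02,"z":0,"wx":0,"wy":0,"wz":-0.03,"jaw":1},{"x":-0.028,"y":0.052,"z":0,"wx":0,"wy":0,"wz":-0.07,"jaw":1},{"x":-0.047,"y":0.087,"z":0,"wx":0,"wy":0,"wz":-0.11,"jaw":1},{"x":-0.066,"y":0.122,"z":0.005,"wx":0,"wy":0,"wz":-0.15,"jaw":1},{"x":-0.085,"y":0.155,"z":0.01,"wx":0,"wy":0,"wz":-0.19,"jaw":1},{"x":-0.101,"y":0.185,"z":0.015,"wx":0,"wy":0,"wz":-0.21,"jaw":1},{"x":-0.111,"y":0.203,"z":0.02,"wx":0,"wy":0,"wz":-0.21,"jaw":1},{"x":-0.111,"y":0.203,"z":0.025,"wx":0,"wy":0,"wz":-0.21,"jaw":1}]}}

```text
time_s: 5.62
ee_pos: [0.4292, 0.2773, 0.1117]
tcp_rot: [0.748, -0.663, -0.001, 0.002]
wrist_force: [-0.8, -0.3, -4.1]
grip_width: 0.16
```

Call:
{"method": "step_arm", "body": {"steps": [{"x":0,"y":0,"z":0.02,"wx":0,"wy":0,"wz":0,"jaw":1},{"x":0,"y":0,"z":0.04,"wx":0,"wy":0,"wz":0,"jaw":1},{"x":0,"y":0,"z":0.05,"wx":0,"wy":0,"wz":0,"jaw":1},{"x":0,"y":0,"z":0.055,"wx":0,"wy":0,"wz":0,"jaw":1},{"x":0,"y":0,"z":0.056,"wx":0,"wy":0,"wz":0,"jaw":1},{"x":0,"y":0,"z":0.056,"wx":0,"wy":0,"wz":0,"jaw":1}]}}

```text
time_s: 6.12
ee_pos: [0.4336, 0.2766, 0.0572]
tcp_rot: [0.747, -0.665, 0.0, -0.0]
wrist_force: [-0.1, 0.3, -4.9]
grip_width: 0.161
```

Call:
{"method": "step_arm", "body": {"steps": [{"x":0,"y":0,"z":0.002,"wx":0,"wy":0,"wz":0,"jaw":1},{"x":0,"y":0,"z":0.002,"wx":0,"wy":0,"wz":0,"jaw":0.3},{"x":0,"y":0,"z":0.002,"wx":0,"wy":0,"wz":0,"jaw":0},{"x":0,"y":0,"z":0.002,"wx":0,"wy":0,"wz":0,"jaw":0},{"x":0,"y":0,"z":-0.02,"wx":0,"wy":0,"wz":0,"jaw":0},{"x":0,"y":0,"z":-0.05,"wx":0,"wy":0,"wz":0,"jaw":0},{"x":0,"y":0,"z":-0.065,"wx":0,"wy":0,"wz":0,"jaw":0},{"x":0,"y":0,"z":-0.065,"wx":0,"wy":0,"wz":0,"jaw":0}]}}

```text
time_s: 6.78
ee_pos: [0.4355, 0.2789, 0.1271]
tcp_rot: [0.747, -0.664, 0.0, -0.005]
wrist_force: [0.8, -0.3, -0.3]
grip_width: 0.504
```

Run:
```python
from h import *
s=observe();print(s["ee_pos"],go(.606,-.049,.11,-95.3,s))
p,d=snapshot("wrist");m=camera_model("wrist");cv2.imwrite("pics/w4.png",p);np.save("pics/w4m.npy",m,allow_pickle=True)
```

```text
[0.43551816 0.2788877  0.12707054] {'t': array([ 0.3457, -0.1308,  0.016 ]), 'cur': np.float64(-83.28), 'w': array([-0.0076,  0.007 ,  0.2098])}
```

View pics/w4.png

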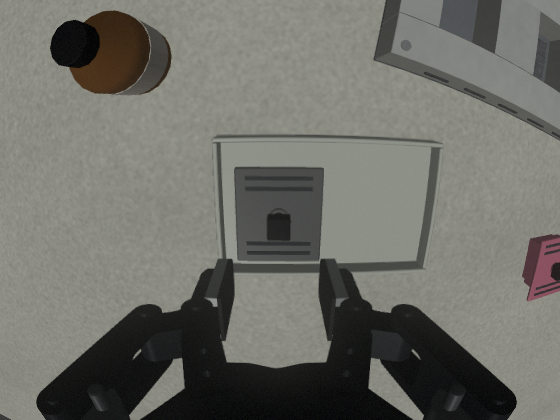

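The first cassette stands squarely in the left half of the tray (lip at about (279,215)) with its pin up. Next is bay 0.

Call:
{"method": "step_arm", "body": {"steps": [{"x":0.036,"y":-0.0135,"z":0,"wx":0,"wy":0,"wz":0,"jaw":0},{"x":0.073,"y":-0.0275,"z":0,"wx":0,"wy":0,"wz":0,"jaw":0},{"x":0.111,"y":-0.042,"z":0,"wx":0,"wy":0,"wz":0.05,"jaw":0},{"x":0.149,"y":-0.056,"z":0,"wx":0,"wy":0,"wz":0.1,"jaw":0},{"x":0.187,"y":-0.071,"z":0,"wx":0,"wy":0,"wz":0.15,"jaw":0},{"x":0.225,"y":-0.085,"z":0,"wx":0,"wy":0,"wz":0.2,"jaw":0},{"x":0.263,"y":-0.1,"z":0,"wx":0,"wy":0,"wz":0.21,"jaw":0},{"x":0.301,"y":-0.114,"z":0,"wx":0,"wy":0,"wz":0.21,"jaw":0}]}}

```text
time_s: 7.5
ee_pos: [0.5815, -0.0111, 0.1215]
tcp_rot: [-0.673, 0.74, 0.0, -0.001]
wrist_force: [-0.1, 0.8, 0.6]
grip_width: 0.502
```

Call:
{"method": "step_arm", "body": {"steps": [{"x":0.02,"y":-0.003,"z":0.005,"wx":0,"wy":0,"wz":0,"jaw":0},{"x":0.04,"y":-0.006,"z":0.015,"wx":0,"wy":0,"wz":0,"jaw":0},{"x":0.0465,"y":-0.007,"z":0.02,"wx":0,"wy":0,"wz":0,"jaw":0},{"x":0.0465,"y":-0.007,"z":0.02,"wx":0,"wy":0,"wz":0,"jaw":0}]}}

```text
time_s: 7.83
ee_pos: [0.5823, -0.0577, 0.1]
tcp_rot: [-0.672, 0.741, 0.001, -0.002]
wrist_force: [-0.2, 0.3, -0.5]
grip_width: 0.497
```

Run:
```python
from h import *
s=observe();print(s["ee_pos"],go(.606,-.049,.055,-95.3,s))
```

```text
[ 0.58234947 -0.05768195  0.0999791 ] {'t': array([-0.011 , -0.0229,  0.0449]), 'cur': np.float64(-95.55), 'w': array([ 0.0045, -0.0008, -0.0044])}
```

Call:
{"method": "step_arm", "body": {"steps": [{"x":-0.011,"y":-0.0235,"z":0.0,"wx":0,"wy":0,"wz":-0.004,"jaw":0},{"x":-0.011,"y":-0.0235,"z":0.0,"wx":0,"wy":0,"wz":-0.004,"jaw":0},{"x":-0.011,"y":-0.0235,"z":0.02,"wx":0,"wy":0,"wz":-0.004,"jaw":0},{"x":-0.011,"y":-0.0235,"z":0.035,"wx":0,"wy":0,"wz":-0.004,"jaw":0},{"x":-0.011,"y":-0.0235,"z":0.045,"wx":0,"wy":0,"wz":-0.004,"jaw":0},{"x":-0.011,"y":-0.0235,"z":0.045,"wx":0,"wy":0,"wz":-0.004,"jaw":0.5},{"x":-0.011,"y":-0.0235,"z":0.045,"wx":0,"wy":0,"wz":-0.004,"jaw":1},{"x":-0.011,"y":-0.0235,"z":0.045,"wx":0,"wy":0,"wz":-0.004,"jaw":1}]}}

```text
time_s: 8.5
ee_pos: [0.6081, -0.0471, 0.0578]
tcp_rot: [-0.675, 0.738, 0.0, -0.0]
wrist_force: [-0.5, -0.8, -2.8]
grip_width: 0.156
```

Call:
{"method": "step_arm", "body": {"steps": [{"x":0,"y":0,"z":0,"wx":0,"wy":0,"wz":0,"jaw":1},{"x":0,"y":0,"z":0,"wx":0,"wy":0,"wz":0,"jaw":1},{"x":0,"y":0,"z":0,"wx":0,"wy":0,"wz":0,"jaw":1}]}}

```text
time_s: 8.75
ee_pos: [0.6081, -0.0472, 0.0577]
tcp_rot: [-0.675, 0.738, 0.0, 0.0]
wrist_force: [-1.1, 0.2, -0.9]
grip_width: 0.164
```

Call:
{"method": "step_arm", "body": {"steps": [{"x":0,"y":0,"z":-0.004,"wx":0,"wy":0,"wz":0,"jaw":1},{"x":0,"y":0,"z":-0.008,"wx":0,"wy":0,"wz":0,"jaw":1},{"x":0,"y":0,"z":-0.013,"wx":0,"wy":0,"wz":0,"jaw":1},{"x":0,"y":0,"z":-0.016,"wx":0,"wy":0,"wz":0,"jaw":1},{"x":0,"y":0,"z":-0.02,"wx":0,"wy":0,"wz":0,"jaw":1},{"x":0,"y":0,"z":-0.02,"wx":0,"wy":0,"wz":0,"jaw":1}]}}

```text
time_s: 9.25
ee_pos: [0.609, -0.0473, 0.0783]
tcp_rot: [-0.675, 0.738, -0.001, 0.001]
wrist_force: [0.7, -0.2, -3.2]
grip_width: 0.156
```

Call:
{"method": "step_arm", "body": {"steps": [{"x":0,"y":0,"z":-0.02,"wx":0,"wy":0,"wz":0,"jaw":1},{"x":0,"y":0,"z":-0.04,"wx":0,"wy":0,"wz":0,"jaw":1},{"x":0,"y":0,"z":-0.06,"wx":0,"wy":0,"wz":0,"jaw":1},{"x":0,"y":0,"z":-0.065,"wx":0,"wy":0,"wz":0,"jaw":1},{"x":0,"y":0,"z":-0.065,"wx":0,"wy":0,"wz":0,"jaw":1}]}}

```text
time_s: 9.67
ee_pos: [0.6095, -0.0471, 0.1441]
tcp_rot: [-0.675, 0.738, -0.001, 0.002]
wrist_force: [-0.1, 0.5, -4.9]
grip_width: 0.162
```

Run:
```python
from h import *
s=observe();print(s["ee_pos"],s["grip_width"],s["wrist_force"],go(.4445,.188,.125,-83,s))
```

```text
[ 0.60950304 -0.04710563  0.144117  ] 0.16185181114458388 [-0.12361334  0.45677161 -4.91788661] {'t': array([-0.2194,  0.1855,  0.0186]), 'cur': np.float64(-95.14), 'w': array([-0.0045,  0.0007, -0.2119])}
```

Call:
{"method": "step_arm", "body": {"steps": [{"x":-0.015,"y":0.013,"z":0,"wx":0,"wy":0,"wz":-0.02,"jaw":1},{"x":-0.042,"y":0.036,"z":0,"wx":0,"wy":0,"wz":-0.05,"jaw":1},{"x":-0.073,"y":0.062,"z":0,"wx":0,"wy":0,"wz":-0.09,"jaw":1},{"x":-0.104,"y":0.088,"z":0,"wx":0,"wy":0,"wz":-0.13,"jaw":1},{"x":-0.135,"y":0.114,"z":0,"wx":0,"wy":0,"wz":-0.17,"jaw":1},{"x":-0.166,"y":0.14,"z":0.005,"wx":0,"wy":0,"wz":-0.21,"jaw":1},{"x":-0.197,"y":0.166,"z":0.01,"wx":0,"wy":0,"wz":-0.212,"jaw":1},{"x":-0.219,"y":0.1855,"z":0.015,"wx":0,"wy":0,"wz":-0.212,"jaw":1}]}}

```text
time_s: 10.33
ee_pos: [0.4406, 0.1888, 0.1259]
tcp_rot: [0.749, -0.662, -0.001, 0.001]
wrist_force: [-0.5, 0.9, -5.1]
grip_width: 0.161
```

Call:
{"method": "step_arm", "body": {"steps": [{"x":0,"y":0,"z":0.005,"wx":0,"wy":0,"wz":0,"jaw":1},{"x":0,"y":0,"z":0.01,"wx":0,"wy":0,"wz":0,"jaw":1},{"x":0,"y":0,"z":0.02,"wx":0,"wy":0,"wz":0,"jaw":1}]}}

```text
time_s: 10.58
ee_pos: [0.4433, 0.1877, 0.1069]
tcp_rot: [0.749, -0.662, 0.0, -0.0]
wrist_force: [1.1, -0.4, -4.2]
grip_width: 0.162
```

Call:
{"method": "step_arm", "body": {"steps": [{"x":0,"y":0,"z":0.02,"wx":0,"wy":0,"wz":0,"jaw":1},{"x":0,"y":0,"z":0.035,"wx":0,"wy":0,"wz":0,"jaw":1},{"x":0,"y":0,"z":0.045,"wx":0,"wy":0,"wz":0,"jaw":1},{"x":0,"y":0,"z":0.048,"wx":0,"wy":0,"wz":0,"jaw":1},{"x":0,"y":0,"z":0.048,"wx":0,"wy":0,"wz":0,"jaw":1},{"x":0,"y":0,"z":0.048,"wx":0,"wy":0,"wz":0,"jaw":0.3},{"x":0,"y":0,"z":0.048,"wx":0,"wy":0,"wz":0,"jaw":0},{"x":0,"y":0,"z":0.048,"wx":0,"wy":0,"wz":0,"jaw":0}]}}

```text
time_s: 11.25
ee_pos: [0.4444, 0.1881, 0.0605]
tcp_rot: [0.749, -0.663, 0.0, -0.002]
wrist_force: [-0.7, 0.1, 0.6]
grip_width: 0.498
```

Call:
{"method": "step_arm", "body": {"steps": [{"x":0,"y":0,"z":-0.02,"wx":0,"wy":0,"wz":0,"jaw":0},{"x":0,"y":0,"z":-0.06,"wx":0,"wy":0,"wz":0,"jaw":0},{"x":0,"y":0,"z":-0.1,"wx":0,"wy":0,"wz":0,"jaw":0},{"x":0,"y":0,"z":-0.13,"wx":0,"wy":0,"wz":0,"jaw":0},{"x":0,"y":0,"z":-0.13,"wx":0,"wy":0,"wz":0,"jaw":0}]}}

```text
time_s: 11.67
ee_pos: [0.4472, 0.19, 0.1974]
tcp_rot: [0.75, -0.662, 0.002, -0.008]
wrist_force: [0.1, 0.5, -0.4]
grip_width: 0.502
```

Run:
```python
from h import *
s=observe();print(s["time_s"],s["ee_pos"],go(.40,-.22,.2,-94,s))
p,d=snapshot("wrist");cv2.imwrite("pics/w5.png",p)
t,d=snapshot("top");cv2.imwrite("pics/t5.png",t)
cv2.imwrite("pics/c5.png",np.hstack([cv2.resize(p,(400,300)),cv2.resize(t[140:320,120:420],(400,240)).__getitem__(slice(None)) if 0 else cv2.copyMakeBorder(cv2.resize(t[140:320,120:420],(400,240)),0,60,0,0,0)]))
```

```text
11.6667 [0.44723347 0.19002146 0.19738216] {'t': array([ 0.401 ,  0.0975, -0.0072]), 'cur': np.float64(-82.89), 'w': array([-0.0146,  0.0091,  0.1938])}
```

View pics/c5.png

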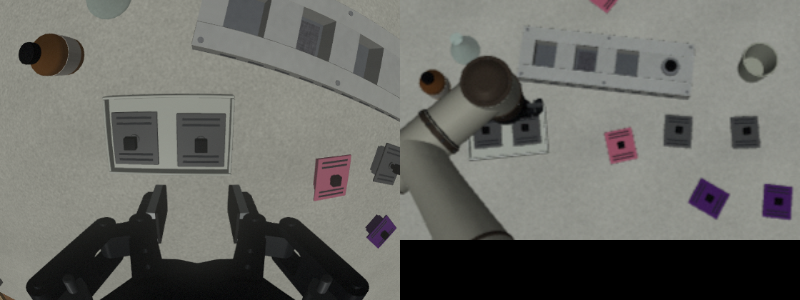

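Both spent cassettes stand side by side in the tray and the bays are empty. The new ones are still in place.

Call:
{"method": "step_arm", "body": {"steps": [{"x":0.038,"y":0.0105,"z":0,"wx":0,"wy":0,"wz":0,"jaw":0},{"x":0.077,"y":0.021,"z":0,"wx":0,"wy":0,"wz":0,"jaw":0},{"x":0.116,"y":0.031,"z":0,"wx":0,"wy":0,"wz":0,"jaw":0},{"x":0.155,"y":0.042,"z":0,"wx":0,"wy":0,"wz":0,"jaw":0},{"x":0.194,"y":0.052,"z":0,"wx":0,"wy":0,"wz":0,"jaw":0},{"x":0.233,"y":0.063,"z":0,"wx":0,"wy":0,"wz":0,"jaw":0},{"x":0.272,"y":0.073,"z":0,"wx":0,"wy":0,"wz":0,"jaw":0},{"x":0.31,"y":0.084,"z":0,"wx":0,"wy":0,"wz":0,"jaw":0}]}}

```text
time_s: 12.43
ee_pos: [0.3963, -0.1322, 0.1885]
tcp_rot: [0.749, -0.662, -0.001, 0.0]
wrist_force: [1.9, -0.0, 0.1]
grip_width: 0.503
```

Call:
{"method": "step_arm", "body": {"steps": [{"x":0.038,"y":0.0105,"z":0,"wx":0,"wy":0,"wz":0.05,"jaw":0},{"x":0.077,"y":0.021,"z":0,"wx":0,"wy":0,"wz":0.1,"jaw":0},{"x":0.116,"y":0.031,"z":0,"wx":0,"wy":0,"wz":0.15,"jaw":0},{"x":0.119,"y":0.032,"z":0,"wx":0,"wy":0,"wz":0.194,"jaw":0},{"x":0.119,"y":0.032,"z":0,"wx":0,"wy":0,"wz":0.194,"jaw":0}]}}

```text
time_s: 12.85
ee_pos: [0.3789, -0.2543, 0.1878]
tcp_rot: [-0.679, 0.734, 0.001, -0.001]
wrist_force: [0.5, 0.2, 0.3]
grip_width: 0.502
```

```bash
python3 look.py w6
```

```text
12.85 [ 0.37888365 -0.25433158  0.18780532] -94.45
[ 0.4611204  -0.25945222  0.32996948] [ 0.10996265 -0.11909035  0.72342166 -0.67110864]
new_a_mid 0.92 [236. 234. 317. 311.] (array([ 289.4, -243.5]), 75, 68, 61.1)
new_a_mid 0.73 [152.  88. 223. 171.] (array([ 443.9, -174.2]), 77, 68, -3.7)
new_a_mid 0.6 [386. 233. 449. 294.] (array([ 285. , -401.5]), 76, 67, -6.7)
pin_new_a_head 0.75 [410. 262. 432. 277.] (array([ 296.9, -391.9]), 21, 20, -7.2)
pin_new_a_head 0.6 [167. 121. 190. 144.] (array([ 444.2, -175.4]), 18, 16, 83.2)
```

View pics/w6.png

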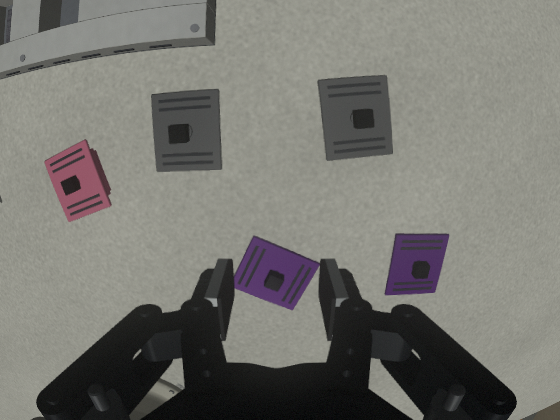

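The grey new cassettes' heads are at (178,133) and (363,118), and the purple ones are to be left alone.

Run:
```python
from h import *
m=np.load("pics/w6m.npy",allow_pickle=True).item()
for h,c in (([178.5,133.5],[[152,95],[218,90],[221,170],[157,171]]),([363,118.5],[[319,82],[386,76],[392,153],[327,160]])):
    C=onz(m,c,.034,"wrist");v=C[1]+C[0]-C[2]-C[3]
    H=onz(m,[h],.061,"wrist")[0]
    print(H,C.mean(0),np.linalg.norm(v)/2,np.degrees(np.arctan2(v[1],v[0])))
    print(go(*H,.11,-94))
```

```text
[ 0.44395192 -0.17502037] [ 0.44311025 -0.17378606] 0.07405530397270663 -3.865896204099885
{'t': array([-0.0806, -0.0579,  0.0792]), 'cur': np.float64(-93.95), 'w': array([0.0002, 0.0001, 0.0009])}
[ 0.44460837 -0.33093098] [ 0.44387523 -0.33258893] 0.07293020217487603 2.9320167979601583
{'t': array([ 0.0749, -0.0693,  0.0792]), 'cur': np.float64(-93.95), 'w': array([0.0002, 0.0001, 0.0009])}
```

Call:
{"method": "step_arm", "body": {"steps": [{"x":-0.03,"y":-0.021,"z":0.01,"wx":0,"wy":0,"wz":0,"jaw":0},{"x":-0.06,"y":-0.042,"z":0.03,"wx":0,"wy":0,"wz":0,"jaw":0},{"x":-0.081,"y":-0.0575,"z":0.06,"wx":0,"wy":0,"wz":0,"jaw":0},{"x":-0.081,"y":-0.0575,"z":0.085,"wx":0,"wy":0,"wz":0,"jaw":0},{"x":-0.081,"y":-0.0575,"z":0.095,"wx":0,"wy":0,"wz":0,"jaw":0},{"x":-0.081,"y":-0.0575,"z":0.095,"wx":0,"wy":0,"wz":0,"jaw":0}]}}

```text
time_s: 13.65
ee_pos: [0.442, -0.1741, 0.0918]
tcp_rot: [-0.682, 0.731, 0.002, -0.002]
wrist_force: [0.8, -0.1, -0.3]
grip_width: 0.498
```

Run:
```python
from h import *
s=observe();print(s["ee_pos"],go(.4437,-.1745,.0505,-93.9,s))
```

```text
[ 0.44200287 -0.17409271  0.09175678] {'t': array([ 0.0003, -0.002 ,  0.0412]), 'cur': np.float64(-93.94), 'w': array([ 0.0063,  0.0003, -0.0006])}
```

Call:
{"method": "step_arm", "body": {"steps": [{"x":0,"y":-0.001,"z":0.015,"wx":0,"wy":0,"wz":0,"jaw":0},{"x":0,"y":-0.001,"z":0.03,"wx":0,"wy":0,"wz":0,"jaw":0},{"x":0,"y":-0.001,"z":0.041,"wx":0,"wy":0,"wz":0,"jaw":0},{"x":0,"y":-0.001,"z":0.041,"wx":0,"wy":0,"wz":0,"jaw":0.5},{"x":0,"y":-0.001,"z":0.041,"wx":0,"wy":0,"wz":0,"jaw":1},{"x":0,"y":-0.001,"z":0.041,"wx":0,"wy":0,"wz":0,"jaw":1},{"x":0,"y":-0.001,"z":0.041,"wx":0,"wy":0,"wz":0,"jaw":1},{"x":0,"y":-0.001,"z":0.041,"wx":0,"wy":0,"wz":0,"jaw":1}]}}

```text
time_s: 14.32
ee_pos: [0.4453, -0.1757, 0.0544]
tcp_rot: [-0.681, 0.732, -0.001, 0.001]
wrist_force: [-0.3, 2.5, 3.0]
grip_width: 0.159
```

Call:
{"method": "step_arm", "body": {"steps": [{"x":0,"y":0,"z":0,"wx":0,"wy":0,"wz":0,"jaw":1},{"x":0,"y":0,"z":0,"wx":0,"wy":0,"wz":0,"jaw":1}]}}

```text
time_s: 14.48
ee_pos: [0.4453, -0.1758, 0.0541]
tcp_rot: [-0.681, 0.732, -0.001, 0.001]
wrist_force: [0.2, 2.9, 2.7]
grip_width: 0.16
```

Call:
{"method": "step_arm", "body": {"steps": [{"x":0,"y":0,"z":-0.01,"wx":0,"wy":0,"wz":0,"jaw":1},{"x":0,"y":0,"z":-0.03,"wx":0,"wy":0,"wz":0,"jaw":1},{"x":0,"y":0,"z":-0.06,"wx":0,"wy":0,"wz":0,"jaw":1},{"x":0,"y":0,"z":-0.085,"wx":0,"wy":0,"wz":0,"jaw":1},{"x":0,"y":0,"z":-0.095,"wx":0,"wy":0,"wz":0,"jaw":1},{"x":0,"y":0,"z":-0.095,"wx":0,"wy":0,"wz":0,"jaw":1}]}}

```text
time_s: 14.98
ee_pos: [0.4456, -0.1763, 0.1503]
tcp_rot: [-0.681, 0.732, -0.002, 0.002]
wrist_force: [0.5, 0.2, -4.2]
grip_width: 0.157
```

Run:
```python
from h import *
s=observe();print(s["ee_pos"],s["grip_width"],s["wrist_force"],go(.607,-.048,.145,-95.3,s))
```

```text
[ 0.44561606 -0.17626697  0.15032602] 0.15651379993933606 [ 0.53383868  0.15122589 -4.17136051] {'t': array([-0.1395, -0.1517,  0.006 ]), 'cur': np.float64(-94.12), 'w': array([-0.0048, -0.0001,  0.0206])}
```

Call:
{"method": "step_arm", "body": {"steps": [{"x":-0.015,"y":-0.009,"z":0,"wx":0,"wy":0,"wz":0,"jaw":1},{"x":-0.045,"y":-0.027,"z":0,"wx":0,"wy":0,"wz":0.01,"jaw":1},{"x":-0.08,"y":-0.047,"z":0,"wx":0,"wy":0,"wz":0.02,"jaw":1},{"x":-0.115,"y":-0.068,"z":0,"wx":0,"wy":0,"wz":0.02,"jaw":1},{"x":-0.1345,"y":-0.08,"z":0,"wx":0,"wy":0,"wz":0.02,"jaw":1},{"x":-0.1345,"y":-0.08,"z":0,"wx":0,"wy":0,"wz":0.02,"jaw":1},{"x":-0.1345,"y":-0.08,"z":0,"wx":0,"wy":0,"wz":0.02,"jaw":1}]}}

```text
time_s: 15.57
ee_pos: [0.533, -0.0465, 0.1457]
tcp_rot: [-0.674, 0.738, 0.002, -0.002]
wrist_force: [-0.5, -1.2, -4.3]
grip_width: 0.157
```

```bash
python3 look.py w7
```

```text
15.5667 [ 0.53296586 -0.04653055  0.14569102] -95.18
[ 0.61447353 -0.05495655  0.28764948] [ 0.11045762 -0.12048092  0.72928701 -0.66439741]
new_a_mid 0.95 [214. 189. 336. 314.] (array([484.4, -42.2]), 121, 104, -5.3)
new_a_mid 0.57 [512. 319. 560. 365.] (array([ 293.1, -388.9]), 100, 97, -6.1)
new_a_mid 0.48 [449. 344. 479. 365.] (array([ 315. , -261.8]), 72, 10, 51.3)
spent_a_mid 0.9 [  0. 271.  52. 330.] (array([444.6, 257. ]), 106, 72, -83.9)
tray 0.71 [  0. 233. 136. 337.] (array([443. , 224.9]), 206, 128, -83.4)
test_top 0.87 [403. 103. 434. 141.] (array([ 595.9, -156. ]), 30, 27, 88.1)
pin_new_a_head 0.87 [262. 253. 290. 292.] (array([483.5, -43.5]), 39, 22, -6.4)
pin_new_a_head 0.5 [535. 347. 545. 356.] (array([ 309.7, -374.2]), 26, 17, 48.9)
```

View pics/w7.png

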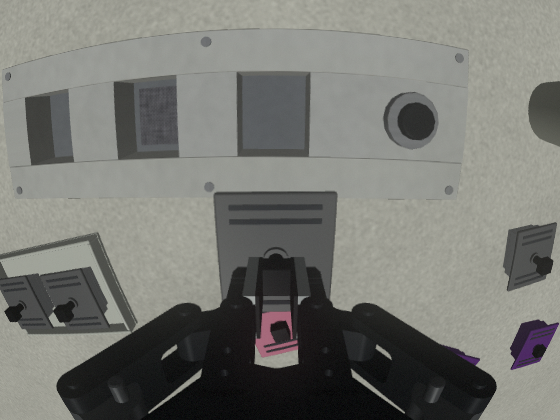

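The lip is held straight, with its front edge at row 192 from column 215 to 337. The bay 0 opening runs (237,72)-(310,157) and bay 1 runs (114,81)-(179,157).

Run:
```python
from h import *
m=np.load("pics/w7m.npy",allow_pickle=True).item()
for c in ([[237,72],[310,72],[309,157],[237,156]],[[114,82],[176,76],[179,157],[117,160]],[[24,98],[69,90],[75,161],[31,165]]):
    C=onz(m,c,.045,"wrist");v=C[0]+C[1]-C[2]-C[3];w=C[0]+C[3]-C[1]-C[2];print(C.mean(0).round(4),np.linalg.norm(v)/2,np.linalg.norm(w)/2,np.degrees(np.arctan2(v[1],v[0])))
s=observe();zl=s["ee_pos"][2]-.0202
L=onz(m,[[215,192],[337,192]],zl,"wrist");e=R.from_quat(s["tcp_rot"]).apply([0,-.038,0])
print("lip edge",L,"expected centre",L.mean(0)-e[:2],s["ee_pos"],np.linalg.norm(L[0]-L[1]))
print("btn",onz(m,[[416,121]],.063,"wrist"))
print(go(.607,-.0485,.146,-95.3,s))
```

```text
[ 0.6057 -0.0523] 0.06375737223299564 0.05389565065402942 -5.7159520453943635
[0.6153 0.0474] 0.06330301458384158 0.05404821305745311 -6.326247946704514
[0.6253 0.1462] 0.06254667287769414 0.055500373540283914 -5.048386380617253
lip edge [[ 0.57229653 -0.0195184 ]
 [ 0.56643132 -0.08228329]] expected centre [ 0.53152909 -0.04736195] [ 0.53322329 -0.04836982  0.148012  ] 0.06303834055764483
btn [[ 0.59590223 -0.15563553]]
{'t': array([-0.0067, -0.0735,  0.0019]), 'cur': np.float64(-95.34), 'w': array([ 0.0009, -0.0002, -0.0008])}
```

Call:
{"method": "step_arm", "body": {"steps": [{"x":-0.001,"y":-0.02,"z":0,"wx":0,"wy":0,"wz":0,"jaw":1},{"x":-0.002,"y":-0.05,"z":0,"wx":0,"wy":0,"wz":0,"jaw":1},{"x":-0.003,"y":-0.07,"z":0,"wx":0,"wy":0,"wz":0,"jaw":1},{"x":-0.003,"y":-0.074,"z":0,"wx":0,"wy":0,"wz":0,"jaw":1},{"x":-0.003,"y":-0.074,"z":0,"wx":0,"wy":0,"wz":0,"jaw":1},{"x":-0.003,"y":-0.074,"z":0,"wx":0,"wy":0,"wz":0,"jaw":1}]}}

```text
time_s: 16.37
ee_pos: [0.6068, -0.0518, 0.1477]
tcp_rot: [-0.673, 0.739, 0.001, -0.001]
wrist_force: [-0.4, -0.4, -4.1]
grip_width: 0.158
```

Call:
{"method": "step_arm", "body": {"steps": [{"x":0,"y":0,"z":0.02,"wx":0,"wy":0,"wz":0,"jaw":1},{"x":0,"y":0,"z":0.035,"wx":0,"wy":0,"wz":0,"jaw":1},{"x":0,"y":0,"z":0.045,"wx":0,"wy":0,"wz":0,"jaw":1},{"x":0,"y":0,"z":0.052,"wx":0,"wy":0,"wz":0,"jaw":1},{"x":0,"y":0,"z":0.059,"wx":0,"wy":0,"wz":0,"jaw":1},{"x":0,"y":0,"z":0.066,"wx":0,"wy":0,"wz":0,"jaw":1},{"x":0,"y":0,"z":0.07,"wx":0,"wy":0,"wz":0,"jaw":1},{"x":0,"y":0,"z":0.07,"wx":0,"wy":0,"wz":0,"jaw":1}]}}

```text
time_s: 17.03
ee_pos: [0.6074, -0.0513, 0.0775]
tcp_rot: [-0.674, 0.739, 0.0, -0.001]
wrist_force: [-0.9, -0.6, -4.9]
grip_width: 0.156
```

Call:
{"method": "step_arm", "body": {"steps": [{"x":0,"y":0,"z":0.005,"wx":0,"wy":0,"wz":0,"jaw":1},{"x":0,"y":0,"z":0.009,"wx":0,"wy":0,"wz":0,"jaw":1},{"x":0,"y":0,"z":0.013,"wx":0,"wy":0,"wz":0,"jaw":1},{"x":0,"y":0,"z":0.017,"wx":0,"wy":0,"wz":0,"jaw":1},{"x":0,"y":0,"z":0.02,"wx":0,"wy":0,"wz":0,"jaw":1},{"x":0,"y":0,"z":0.02,"wx":0,"wy":0,"wz":0,"jaw":1}]}}

```text
time_s: 17.53
ee_pos: [0.6086, -0.0511, 0.0585]
tcp_rot: [-0.674, 0.739, -0.0, 0.001]
wrist_force: [0.0, 1.4, -0.5]
grip_width: 0.158
```

Call:
{"method": "step_arm", "body": {"steps": [{"x":0,"y":0,"z":0.001,"wx":0,"wy":0,"wz":0,"jaw":1},{"x":0,"y":0,"z":0.002,"wx":0,"wy":0,"wz":0,"jaw":1},{"x":0,"y":0,"z":0.003,"wx":0,"wy":0,"wz":0,"jaw":1},{"x":0,"y":0,"z":0.003,"wx":0,"wy":0,"wz":0,"jaw":1}]}}

```text
time_s: 17.87
ee_pos: [0.6086, -0.0511, 0.0573]
tcp_rot: [-0.674, 0.739, -0.001, 0.001]
wrist_force: [-3.0, 4.0, 9.4]
grip_width: 0.157
```

Call:
{"method": "step_arm", "body": {"steps": [{"x":0,"y":0,"z":0,"wx":0,"wy":0,"wz":0,"jaw":0},{"x":0,"y":0,"z":0,"wx":0,"wy":0,"wz":0,"jaw":0},{"x":0,"y":0,"z":0,"wx":0,"wy":0,"wz":0,"jaw":0},{"x":0,"y":0,"z":-0.02,"wx":0,"wy":0,"wz":0,"jaw":0},{"x":0,"y":0,"z":-0.035,"wx":0,"wy":0,"wz":0,"jaw":1},{"x":0,"y":0,"z":-0.035,"wx":0,"wy":0,"wz":0,"jaw":1},{"x":0,"y":0,"z":-0.035,"wx":0,"wy":0,"wz":0,"jaw":1},{"x":0,"y":0,"z":-0.035,"wx":0,"wy":0,"wz":0,"jaw":1}]}}

```text
time_s: 18.53
ee_pos: [0.6073, -0.0514, 0.0893]
tcp_rot: [-0.674, 0.739, 0.001, -0.001]
wrist_force: [-0.0, 1.5, 0.4]
grip_width: -0.0
```

Call:
{"method": "step_arm", "body": {"steps": [{"x":0,"y":0,"z":0.015,"wx":0,"wy":0,"wz":0,"jaw":1},{"x":0,"y":0,"z":0.022,"wx":0,"wy":0,"wz":0,"jaw":1},{"x":0,"y":0,"z":0.026,"wx":0,"wy":0,"wz":0,"jaw":1},{"x":0,"y":0,"z":0.028,"wx":0,"wy":0,"wz":0,"jaw":1},{"x":0,"y":0,"z":0.03,"wx":0,"wy":0,"wz":0,"jaw":1},{"x":0,"y":0,"z":0.03,"wx":0,"wy":0,"wz":0,"jaw":1}]}}

```text
time_s: 19.03
ee_pos: [0.6064, -0.0515, 0.0639]
tcp_rot: [-0.675, 0.738, 0.001, -0.002]
wrist_force: [-10.3, 2.1, 24.2]
grip_width: 0.001
```

Call:
{"method": "step_arm", "body": {"steps": [{"x":0,"y":0,"z":-0.03,"wx":0,"wy":0,"wz":0,"jaw":1},{"x":0,"y":0,"z":-0.07,"wx":0,"wy":0,"wz":0,"jaw":0},{"x":0.03,"y":0.022,"z":-0.085,"wx":0,"wy":0,"wz":0,"jaw":0},{"x":0.06,"y":0.043,"z":-0.1,"wx":0,"wy":0,"wz":0,"jaw":0},{"x":0.092,"y":0.066,"z":-0.11,"wx":0,"wy":0,"wz":0,"jaw":0},{"x":0.124,"y":0.089,"z":-0.12,"wx":0,"wy":0,"wz":0,"jaw":0},{"x":0.156,"y":0.112,"z":-0.12,"wx":0,"wy":0,"wz":0,"jaw":0},{"x":0.188,"y":0.135,"z":-0.12,"wx":0,"wy":0,"wz":0,"jaw":0}]}}

```text
time_s: 19.7
ee_pos: [0.4548, -0.2272, 0.1804]
tcp_rot: [-0.674, 0.739, -0.0, 0.0]
wrist_force: [0.1, -0.7, 0.0]
grip_width: 0.503
```

Call:
{"method": "step_arm", "body": {"steps": [{"x":0.032,"y":0.023,"z":0,"wx":0,"wy":0,"wz":-0.05,"jaw":0},{"x":0.064,"y":0.046,"z":0,"wx":0,"wy":0,"wz":-0.1,"jaw":0},{"x":0.08,"y":0.057,"z":0,"wx":0,"wy":0,"wz":-0.145,"jaw":0},{"x":0.08,"y":0.057,"z":0,"wx":0,"wy":0,"wz":-0.145,"jaw":0}]}}

```text
time_s: 20.03
ee_pos: [0.389, -0.3025, 0.1795]
tcp_rot: [0.724, -0.689, -0.001, 0.001]
wrist_force: [1.3, -0.3, 0.2]
grip_width: 0.5
```

```bash
python3 look.py w8
```

```text
20.0333 [ 0.3890252  -0.30245533  0.17952094] -87.15
[ 0.47231371 -0.29783749  0.32169501] [-0.11674342  0.11167516 -0.68077097  0.7144582 ]
new_a_mid 0.79 [15.  1. 60. 22.] (array([585.2, -34.3]), 72, 26, 76.3)
new_a_mid 0.77 [343. 257. 402. 312.] (array([ 293.9, -402.9]), 65, 64, 84.4)
new_a_mid 0.7 [173. 239. 263. 319.] (array([ 302.7, -225.4]), 70, 34, -32.1)
pin_new_a_head 0.5 [360. 289. 378. 304.] (array([ 302.1, -396.9]), 22, 13, 55.6)
```

View pics/w8.png

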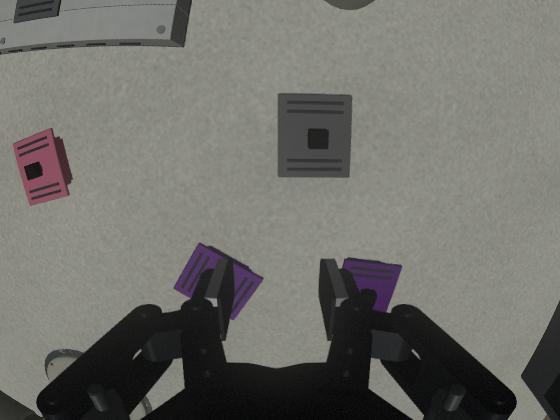

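The cassette is where it was, with its head at (318,138).

Run:
```python
from h import *
m=np.load("pics/w8m.npy",allow_pickle=True).item()
C=onz(m,[[278,94],[352,95],[351,177],[278,177]],.034,"wrist");v=C[0]+C[1]-C[2]-C[3]
H=onz(m,[[318,138.5]],.061,"wrist")[0];a=np.degrees(np.arctan2(v[1],v[0]))
print(H,C.mean(0),a,go(*((H+C.mean(0))/2),.052,a-90))
```

```text
[ 0.44591755 -0.33273305] [ 0.4452961  -0.33390187] 3.6062902958218697 {'t': array([ 0.0363, -0.0509,  0.128 ]), 'cur': np.float64(-86.88), 'w': array([ 0.0004,  0.0002, -0.0084])}
```

Call:
{"method": "step_arm", "body": {"steps": [{"x":0.02,"y":-0.027,"z":0.01,"wx":0,"wy":0,"wz":-0.008,"jaw":0},{"x":0.0365,"y":-0.0505,"z":0.03,"wx":0,"wy":0,"wz":-0.008,"jaw":0},{"x":0.0365,"y":-0.0505,"z":0.06,"wx":0,"wy":0,"wz":-0.008,"jaw":0},{"x":0.0365,"y":-0.0505,"z":0.09,"wx":0,"wy":0,"wz":-0.008,"jaw":0},{"x":0.0365,"y":-0.0505,"z":0.11,"wx":0,"wy":0,"wz":-0.008,"jaw":0},{"x":0.0365,"y":-0.0505,"z":0.12,"wx":0,"wy":0,"wz":-0.008,"jaw":0},{"x":0.0365,"y":-0.0505,"z":0.128,"wx":0,"wy":0,"wz":-0.008,"jaw":0},{"x":0.0365,"y":-0.0505,"z":0.128,"wx":0,"wy":0,"wz":-0.008,"jaw":0}]}}

```text
time_s: 21.0
ee_pos: [0.4446, -0.3337, 0.0512]
tcp_rot: [0.729, -0.685, -0.001, 0.0]
wrist_force: [-0.1, -0.4, 0.0]
grip_width: 0.5
```

Call:
{"method": "step_arm", "body": {"steps": [{"x":0,"y":0,"z":0,"wx":0,"wy":0,"wz":0,"jaw":0.5},{"x":0,"y":0,"z":0,"wx":0,"wy":0,"wz":0,"jaw":1},{"x":0,"y":0,"z":0,"wx":0,"wy":0,"wz":0,"jaw":1},{"x":0,"y":0,"z":0,"wx":0,"wy":0,"wz":0,"jaw":1},{"x":0,"y":0,"z":0,"wx":0,"wy":0,"wz":0,"jaw":1},{"x":0,"y":0,"z":0,"wx":0,"wy":0,"wz":0,"jaw":1}]}}

```text
time_s: 21.5
ee_pos: [0.4456, -0.3345, 0.0534]
tcp_rot: [0.729, -0.685, 0.001, -0.001]
wrist_force: [-0.3, 1.9, 3.2]
grip_width: 0.158
```

Call:
{"method": "step_arm", "body": {"steps": [{"x":0,"y":0,"z":-0.01,"wx":0,"wy":0,"wz":0,"jaw":1},{"x":0,"y":0,"z":-0.03,"wx":0,"wy":0,"wz":0,"jaw":1},{"x":0,"y":0,"z":-0.06,"wx":0,"wy":0,"wz":0,"jaw":1},{"x":0,"y":0,"z":-0.085,"wx":0,"wy":0,"wz":0,"jaw":1},{"x":0,"y":0,"z":-0.1,"wx":0,"wy":0,"wz":0,"jaw":1},{"x":0,"y":0,"z":-0.1,"wx":0,"wy":0,"wz":0,"jaw":1}]}}

```text
time_s: 22.0
ee_pos: [0.4456, -0.3352, 0.1556]
tcp_rot: [0.728, -0.685, 0.003, -0.001]
wrist_force: [0.2, -0.6, -3.4]
grip_width: 0.155
```

Run:
```python
from h import *
s=observe();print(s["ee_pos"],s["grip_width"],s["wrist_force"],go(.545,.044,.153,-95.4,s))
```

```text
[ 0.44556471 -0.33520103  0.15559434] 0.15456842444961136 [ 0.15508787 -0.55674905 -3.36240641] {'t': array([-0.3724, -0.1224,  0.0021]), 'cur': np.float64(-86.5), 'w': array([-0.0051, -0.0025,  0.1554])}
```

Call:
{"method": "step_arm", "body": {"steps": [{"x":-0.015,"y":-0.005,"z":0,"wx":0,"wy":0,"wz":0,"jaw":1},{"x":-0.045,"y":-0.015,"z":0,"wx":0,"wy":0,"wz":0,"jaw":1},{"x":-0.081,"y":-0.0265,"z":0,"wx":0,"wy":0,"wz":0,"jaw":1},{"x":-0.117,"y":-0.0385,"z":0,"wx":0,"wy":0,"wz":0,"jaw":1},{"x":-0.153,"y":-0.05,"z":0,"wx":0,"wy":0,"wz":0,"jaw":1},{"x":-0.189,"y":-0.062,"z":0,"wx":0,"wy":0,"wz":0,"jaw":1},{"x":-0.225,"y":-0.074,"z":0,"wx":0,"wy":0,"wz":0,"jaw":1},{"x":-0.26,"y":-0.0855,"z":0,"wx":0,"wy":0,"wz":0,"jaw":1}]}}

```text
time_s: 22.67
ee_pos: [0.5122, -0.0679, 0.1502]
tcp_rot: [0.728, -0.685, -0.002, 0.002]
wrist_force: [1.0, -0.4, -5.2]
grip_width: 0.156
```

Call:
{"method": "step_arm", "body": {"steps": [{"x":-0.035,"y":-0.0115,"z":0,"wx":0,"wy":0,"wz":0.03,"jaw":1},{"x":-0.068,"y":-0.022,"z":0,"wx":0,"wy":0,"wz":0.07,"jaw":1},{"x":-0.095,"y":-0.031,"z":0,"wx":0,"wy":0,"wz":0.11,"jaw":1},{"x":-0.108,"y":-0.036,"z":0,"wx":0,"wy":0,"wz":0.14,"jaw":1},{"x":-0.112,"y":-0.037,"z":0,"wx":0,"wy":0,"wz":0.155,"jaw":1},{"x":-0.112,"y":-0.037,"z":0,"wx":0,"wy":0,"wz":0.155,"jaw":1},{"x":-0.112,"y":-0.037,"z":0,"wx":0,"wy":0,"wz":0.155,"jaw":1}]}}

```text
time_s: 23.25
ee_pos: [0.5426, 0.0437, 0.1508]
tcp_rot: [-0.673, 0.739, 0.001, -0.002]
wrist_force: [0.3, 0.0, -5.1]
grip_width: 0.157
```

```bash
python3 look.py w9; python3 -c "
from h import *
print(observe()['wrist_force'],observe()['grip_width'],go(.616,.0475,.15,-95.4))"
```

```text
23.25 [0.54262448 0.04372799 0.15077375] -95.37
[0.62463562 0.03563925 0.29308922] [ 0.1095756  -0.11968038  0.73038067 -0.66348615]
new_a_mid 0.8 [472. 329. 525. 376.] (array([ 300.3, -231.4]), 109, 65, 56.6)
new_a_mid 0.77 [546. 310. 560. 356.] (array([ 290.1, -356.3]), 117, 29, 27.8)
new_a_mid 0.64 [345.  71. 428. 168.] (array([606. , -55.6]), 81, 70, -5.7)
spent_a_mid 0.91 [ 44. 278. 116. 340.] (array([445.6, 262.5]), 85, 76, -83.6)
tray 0.78 [ 38. 233. 202. 348.] (array([443.9, 229. ]), 197, 127, -83.2)
test_top 0.74 [491. 115. 520. 148.] (array([ 597.3, -154.7]), 34, 26, 84.6)
pin_new_a_head 0.91 [382. 107. 406. 132.] (array([607.5, -48.9]), 18, 15, 87.7)
[-0.50013301 -0.34229589 -4.65232499] 0.1559169094164892 {'t': array([-0.0107, -0.0714,  0.0023]), 'cur': np.float64(-95.44), 'w': array([ 0.0002, -0.    , -0.0007])}
```

View pics/w9.png

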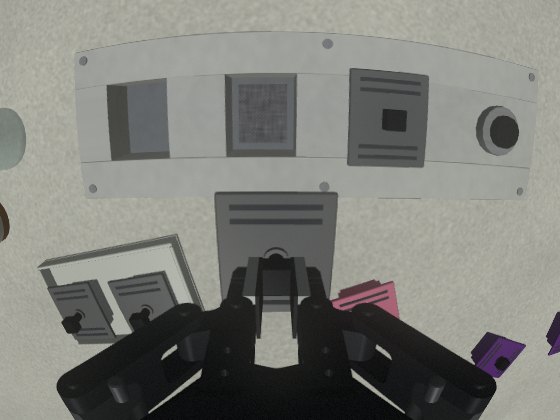

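The bay 0 cassette sits flush. Bay 1's floor looks textured, unlike the others, so I'll compare floor depths before choosing a bay.

Run:
```python
from h import *
m=np.load("pics/w9m.npy",allow_pickle=True).item();d=np.load("pics/w9d.npy")
for u,v in ((262,112),(280,130),(245,95),(150,118),(158,135),(210,115),(310,120)):
    r=rays(m,[[u,v]],"wrist")[0]; ax=R.from_quat(m["rotation"]).apply([0,0,-1]); P=np.array(m["xyz"])+r*d[v,u]/(r@ax); print(u,v,P.round(4))
C=onz(m,[[226,74],[297,73],[296,156],[227,156]],.045,"wrist");print("bay1",C.mean(0))
C=onz(m,[[108,86],[167,79],[169,157],[110,160]],.045,"wrist");print("bay2",C.mean(0))
print(go(.6255,.1465,.15,-95.4))
```

```text
262 112 [0.6177 0.0482 0.0064]
280 130 [0.6004 0.0341 0.0072]
245 95 [0.6343 0.0613 0.0071]
150 118 [0.6264 0.1514 0.0052]
158 135 [0.6095 0.1461 0.0047]
210 115 [0.6211 0.0864 0.0442]
310 120 [0.6093 0.011  0.0449]
bay1 [0.61676074 0.04727004]
bay2 [0.62612355 0.14734114]
{'t': array([-0.1101, -0.0715,  0.0023]), 'cur': np.float64(-95.44), 'w': array([ 0.0002, -0.    , -0.0007])}
```

Bay 1's floor is only about 2 mm higher than bay 2's (z≈7 mm), which leaves ample depth, so bay 1 it is.

Call:
{"method": "step_arm", "body": {"steps": [{"x":-0.003,"y":-0.02,"z":0,"wx":0,"wy":0,"wz":0,"jaw":1},{"x":-0.007,"y":-0.05,"z":0,"wx":0,"wy":0,"wz":0,"jaw":1},{"x":-0.0105,"y":-0.069,"z":0,"wx":0,"wy":0,"wz":0,"jaw":1},{"x":-0.0105,"y":-0.0725,"z":0,"wx":0,"wy":0,"wz":0,"jaw":1},{"x":-0.0105,"y":-0.0725,"z":0,"wx":0,"wy":0,"wz":0,"jaw":1},{"x":-0.0105,"y":-0.0725,"z":0,"wx":0,"wy":0,"wz":0,"jaw":1}]}}

```text
time_s: 24.05
ee_pos: [0.6163, 0.0476, 0.1516]
tcp_rot: [-0.673, 0.74, 0.001, -0.001]
wrist_force: [-0.0, -0.2, -4.5]
grip_width: 0.161
```

Call:
{"method": "step_arm", "body": {"steps": [{"x":0,"y":0,"z":0.02,"wx":0,"wy":0,"wz":0,"jaw":1},{"x":0,"y":0,"z":0.035,"wx":0,"wy":0,"wz":0,"jaw":1},{"x":0,"y":0,"z":0.045,"wx":0,"wy":0,"wz":0,"jaw":1},{"x":0,"y":0,"z":0.053,"wx":0,"wy":0,"wz":0,"jaw":1},{"x":0,"y":0,"z":0.061,"wx":0,"wy":0,"wz":0,"jaw":1},{"x":0,"y":0,"z":0.069,"wx":0,"wy":0,"wz":0,"jaw":1},{"x":0,"y":0,"z":0.074,"wx":0,"wy":0,"wz":0,"jaw":1},{"x":0,"y":0,"z":0.074,"wx":0,"wy":0,"wz":0,"jaw":1}]}}

```text
time_s: 24.72
ee_pos: [0.6165, 0.048, 0.0771]
tcp_rot: [-0.673, 0.74, 0.001, -0.001]
wrist_force: [-0.4, -0.4, -4.8]
grip_width: 0.162
```

Call:
{"method": "step_arm", "body": {"steps": [{"x":0,"y":0,"z":0.005,"wx":0,"wy":0,"wz":0,"jaw":1},{"x":0,"y":0,"z":0.009,"wx":0,"wy":0,"wz":0,"jaw":1},{"x":0,"y":0,"z":0.013,"wx":0,"wy":0,"wz":0,"jaw":1},{"x":0,"y":0,"z":0.017,"wx":0,"wy":0,"wz":0,"jaw":1},{"x":0,"y":0,"z":0.02,"wx":0,"wy":0,"wz":0,"jaw":1},{"x":0,"y":0,"z":0.022,"wx":0,"wy":0,"wz":0,"jaw":1},{"x":0,"y":0,"z":0.023,"wx":0,"wy":0,"wz":0,"jaw":1},{"x":0,"y":0,"z":0.023,"wx":0,"wy":0,"wz":0,"jaw":1}]}}

```text
time_s: 25.38
ee_pos: [0.618, 0.0485, 0.0573]
tcp_rot: [-0.674, 0.739, -0.001, 0.001]
wrist_force: [-3.5, 1.9, 8.7]
grip_width: 0.161
```

Call:
{"method": "step_arm", "body": {"steps": [{"x":0,"y":0,"z":0,"wx":0,"wy":0,"wz":0,"jaw":0},{"x":0,"y":0,"z":0,"wx":0,"wy":0,"wz":0,"jaw":0},{"x":0,"y":0,"z":0,"wx":0,"wy":0,"wz":0,"jaw":0},{"x":0,"y":0,"z":-0.02,"wx":0,"wy":0,"wz":0,"jaw":0},{"x":0,"y":0,"z":-0.035,"wx":0,"wy":0,"wz":0,"jaw":1},{"x":0,"y":0,"z":-0.035,"wx":0,"wy":0,"wz":0,"jaw":1},{"x":0,"y":0,"z":-0.035,"wx":0,"wy":0,"wz":0,"jaw":1},{"x":0,"y":0,"z":-0.035,"wx":0,"wy":0,"wz":0,"jaw":1}]}}

```text
time_s: 26.05
ee_pos: [0.6167, 0.0479, 0.0894]
tcp_rot: [-0.673, 0.74, 0.0, -0.001]
wrist_force: [-0.9, -0.3, -0.4]
grip_width: 0.001
```

Call:
{"method": "step_arm", "body": {"steps": [{"x":0,"y":0,"z":0.015,"wx":0,"wy":0,"wz":0,"jaw":1},{"x":0,"y":0,"z":0.022,"wx":0,"wy":0,"wz":0,"jaw":1},{"x":0,"y":0,"z":0.026,"wx":0,"wy":0,"wz":0,"jaw":1},{"x":0,"y":0,"z":0.028,"wx":0,"wy":0,"wz":0,"jaw":1},{"x":0,"y":0,"z":0.029,"wx":0,"wy":0,"wz":0,"jaw":1},{"x":0,"y":0,"z":0.029,"wx":0,"wy":0,"wz":0,"jaw":1}]}}

```text
time_s: 26.55
ee_pos: [0.6158, 0.0477, 0.0639]
tcp_rot: [-0.674, 0.739, 0.0, -0.002]
wrist_force: [-9.0, 0.6, 18.3]
grip_width: 0.001
```

Call:
{"method": "step_arm", "body": {"steps": [{"x":0,"y":0,"z":-0.03,"wx":0,"wy":0,"wz":0,"jaw":1},{"x":0,"y":0,"z":-0.07,"wx":0,"wy":0,"wz":0,"jaw":1},{"x":0.03,"y":0,"z":-0.08,"wx":0,"wy":0,"wz":0,"jaw":1},{"x":0.07,"y":0,"z":-0.08,"wx":0,"wy":0,"wz":0,"jaw":1},{"x":0.11,"y":0,"z":-0.08,"wx":0,"wy":0,"wz":0,"jaw":1},{"x":0.15,"y":0.001,"z":-0.08,"wx":0,"wy":0,"wz":0,"jaw":1},{"x":0.185,"y":0.001,"z":-0.08,"wx":0,"wy":0,"wz":0,"jaw":1},{"x":0.202,"y":0.001,"z":-0.08,"wx":0,"wy":0,"wz":0,"jaw":1}]}}

```text
time_s: 27.22
ee_pos: [0.5959, -0.1564, 0.1403]
tcp_rot: [-0.672, 0.741, 0.001, -0.001]
wrist_force: [1.4, 1.3, -0.2]
grip_width: 0.002
```

Run:
```python
from h import *
t,_=snapshot("top");s,_=snapshot("scene");w,_=snapshot("wrist");m=camera_model("wrist")
cv2.imwrite("pics/c10.png",np.vstack([np.hstack([cv2.resize(t,(400,300)),cv2.resize(s,(400,300))]),np.hstack([cv2.resize(w,(400,300)),cv2.resize(t[140:320,120:420],(400,300))])]))
for o in silhouettes("test_top","wrist"): print(o["conf"],rect(m,o["region"],.063,"wrist"))
print(observe()["ee_pos"],go(.5965,-.1545,.067,-95.4))
```

```text
0.94 (array([ 598.1, -154.9]), 29, 28, -31.8)
0.27 (array([620. ,  39.6]), 72, 64, -5.6)
[ 0.59684506 -0.15320147  0.14041795] {'t': array([0.0013, 0.0001, 0.0734]), 'cur': np.float64(-95.44), 'w': array([ 0.0016,  0.0001, -0.0008])}
```

View pics/c10.png

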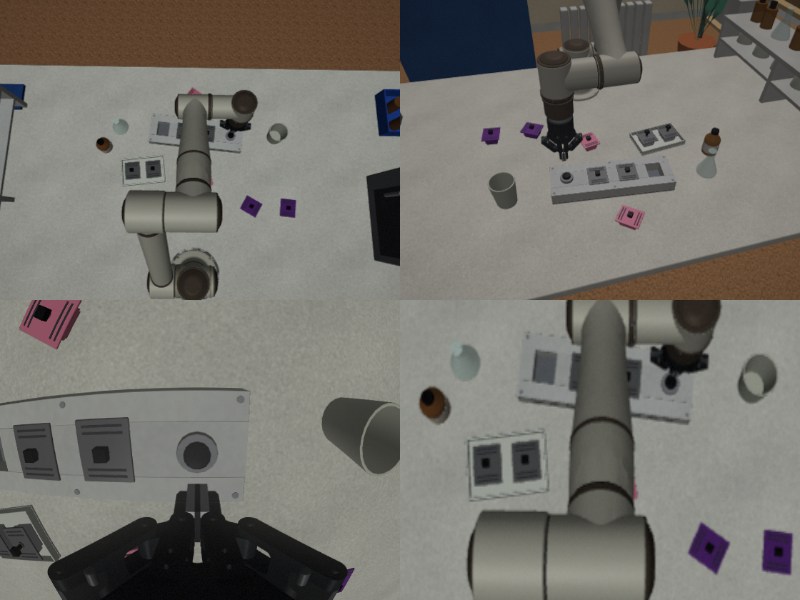

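No third grey cassette shows in any view. Both new ones are seated in bays 0 and 1 and both spent ones are in the tray, so I'll press the button.

Call:
{"method": "step_arm", "body": {"steps": [{"x":0.0015,"y":-0.001,"z":0.035,"wx":0,"wy":0,"wz":0,"jaw":1},{"x":0.0015,"y":-0.001,"z":0.06,"wx":0,"wy":0,"wz":0,"jaw":1},{"x":0.0015,"y":-0.001,"z":0.072,"wx":0,"wy":0,"wz":0,"jaw":1},{"x":0.0015,"y":-0.001,"z":0.078,"wx":0,"wy":0,"wz":0,"jaw":1},{"x":0.0015,"y":-0.001,"z":0.082,"wx":0,"wy":0,"wz":0,"jaw":1},{"x":0.0015,"y":-0.001,"z":0.085,"wx":0,"wy":0,"wz":0,"jaw":1},{"x":0.0015,"y":-0.001,"z":0.086,"wx":0,"wy":0,"wz":0,"jaw":1},{"x":0.0015,"y":-0.001,"z":0.086,"wx":0,"wy":0,"wz":0,"jaw":1}]}}

```text
time_s: 28.08
ee_pos: [0.5965, -0.1529, 0.0607]
tcp_rot: [-0.674, 0.738, 0.001, -0.002]
wrist_force: [-13.8, 5.5, 26.7]
grip_width: 0.001
```

26.7 N at z=0.0607, where fully down should be about 0.057. The fingers may be resting on the collar, so I'll measure collar and cap heights from the saved depth.

Run:
```python
from h import *
m=np.load("pics/w7m.npy",allow_pickle=True).item();d=np.load("pics/w7d.npy")
ax=R.from_quat(m["rotation"]).apply([0,0,-1])
for v in (121,112):
  for u in range(380,446,4):
    r=rays(m,[[u,v]],"wrist")[0]; P=np.array(m["xyz"])+r*d[v,u]/(r@ax); print(u,v,P.round(4))
```

```text
380 121 [ 0.5952 -0.1331  0.0449]
384 121 [ 0.5955 -0.1346  0.0503]
388 121 [ 0.5959 -0.1357  0.0565]
392 121 [ 0.596  -0.1384  0.0578]
396 121 [ 0.5957 -0.1422  0.0562]
400 121 [ 0.5961 -0.1431  0.0622]
404 121 [ 0.5965 -0.1441  0.0675]
408 121 [ 0.5963 -0.1477  0.0665]
412 121 [ 0.5962 -0.1512  0.0658]
416 121 [ 0.5963 -0.1536  0.0675]
420 121 [ 0.5961 -0.1573  0.0665]
424 121 [ 0.5961 -0.1607  0.0663]
428 121 [ 0.5961 -0.1638  0.0668]
432 121 [ 0.5961 -0.167   0.0671]
436 121 [ 0.5951 -0.1761  0.0562]
440 121 [ 0.5941 -0.1858  0.045 ]
444 121 [ 0.594  -0.1902  0.0439]
380 112 [ 0.6022 -0.1331  0.046 ]
384 112 [ 0.6022 -0.1362  0.0465]
388 112 [ 0.6026 -0.1363  0.0555]
392 112 [ 0.6026 -0.1389  0.0571]
396 112 [ 0.6025 -0.1423  0.0566]
400 112 [ 0.6025 -0.1449  0.0583]
404 112 [ 0.6028 -0.1454  0.0648]
408 112 [ 0.6028 -0.1478  0.0667]
412 112 [ 0.6028 -0.151   0.0666]
416 112 [ 0.6027 -0.1541  0.0669]
420 112 [ 0.6028 -0.1568  0.068 ]
424 112 [ 0.6027 -0.1606  0.0669]
428 112 [ 0.6026 -0.1641  0.0665]
432 112 [ 0.6026 -0.1682  0.0651]
436 112 [ 0.602  -0.1766  0.0556]
440 112 [ 0.6015 -0.1856  0.0456]
444 112 [ 0.6015 -0.1894  0.0456]
```

Cap top was really at 0.0667 and the collar is at 0.057. A contact at 0.0607 is therefore the full 6 mm press, clear of the collar. I'll hold briefly, then retreat.

Call:
{"method": "step_arm", "body": {"steps": [{"x":0,"y":0,"z":0,"wx":0,"wy":0,"wz":0,"jaw":1},{"x":0,"y":0,"z":0,"wx":0,"wy":0,"wz":0,"jaw":1},{"x":0,"y":0,"z":-0.02,"wx":0,"wy":0,"wz":0,"jaw":1},{"x":0,"y":0,"z":-0.06,"wx":0,"wy":0,"wz":0,"jaw":1},{"x":0,"y":0,"z":-0.1,"wx":0,"wy":0,"wz":0,"jaw":1},{"x":0,"y":0.03,"z":-0.12,"wx":0,"wy":0,"wz":0,"jaw":1},{"x":0,"y":0.05,"z":-0.12,"wx":0,"wy":0,"wz":0,"jaw":1},{"x":0,"y":0.05,"z":-0.12,"wx":0,"wy":0,"wz":0,"jaw":1}]}}

```text
time_s: 28.75
ee_pos: [0.5465, -0.1484, 0.1782]
tcp_rot: [-0.674, 0.739, -0.001, 0.002]
wrist_force: [-0.7, 0.3, -1.1]
grip_width: 0.003
```

Run:
```python
from h import *
p,d=snapshot("wrist");m=camera_model("wrist");cv2.imwrite("pics/w11.png",p)
ax=R.from_quat(m["rotation"]).apply([0,0,-1])
def hz(M): 
    v,u=np.nonzero(M); r=rays(m,np.c_[u,v],"wrist"); return np.array(m["xyz"])+r*(d[v,u]/(r@ax))[:,None]
for l in ("test_top","pin_new_a_head","new_a_mid"):
    for o in silhouettes(l,"wrist"):
        if o["region"].sum()>20: P=hz(o["region"]); print(l,round(o["conf"],2),np.median(P,0).round(4))
print(observe()["ee_pos"])
```

```text
test_top 0.74 [ 0.5986 -0.156   0.0655]
pin_new_a_head 0.78 [ 0.6087 -0.0537  0.0622]
new_a_mid 0.96 [ 0.6097 -0.0552  0.0477]
new_a_mid 0.58 [ 0.3049 -0.4021  0.0326]
[ 0.54913925 -0.14921518  0.17532543]
```

View pics/w11.png

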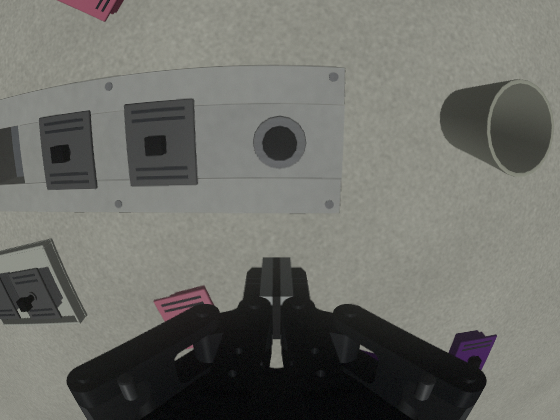

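The button is back out and both pins are home, flush. The text's 18 mm cap height disagrees with the measured ~21 mm, so I'll re-press in stages, which is harmless, to confirm the full travel.

```bash
python3 -c "
from h import *
print(go(.5973,-.1552,.07,-95.4))"
```

```text
{'t': array([ 0.0015, -0.0485,  0.1053]), 'cur': np.float64(-95.31), 'w': array([-0.0005, -0.0002,  0.0016])}
```

Call:
{"method": "step_arm", "body": {"steps": [{"x":0.0015,"y":-0.03,"z":0,"wx":0,"wy":0,"wz":0,"jaw":1},{"x":0.0015,"y":-0.0485,"z":0.01,"wx":0,"wy":0,"wz":0,"jaw":1},{"x":0.0015,"y":-0.0485,"z":0.045,"wx":0,"wy":0,"wz":0,"jaw":1},{"x":0.0015,"y":-0.0485,"z":0.08,"wx":0,"wy":0,"wz":0,"jaw":1},{"x":0.0015,"y":-0.0485,"z":0.1,"wx":0,"wy":0,"wz":0,"jaw":1},{"x":0.0015,"y":-0.0485,"z":0.105,"wx":0,"wy":0,"wz":0,"jaw":1},{"x":0.0015,"y":-0.0485,"z":0.105,"wx":0,"wy":0,"wz":0,"jaw":1}]}}

```text
time_s: 29.53
ee_pos: [0.5958, -0.1557, 0.0679]
tcp_rot: [-0.673, 0.739, 0.002, -0.002]
wrist_force: [0.4, -0.5, 1.0]
grip_width: 0.001
```

Call:
{"method": "step_arm", "body": {"steps": [{"x":0,"y":0,"z":0.004,"wx":0,"wy":0,"wz":0,"jaw":1},{"x":0,"y":0,"z":0.004,"wx":0,"wy":0,"wz":0,"jaw":1},{"x":0,"y":0,"z":0.004,"wx":0,"wy":0,"wz":0,"jaw":1}]}}

```text
time_s: 29.78
ee_pos: [0.5977, -0.1558, 0.0678]
tcp_rot: [-0.673, 0.739, -0.001, 0.001]
wrist_force: [0.0, 0.3, 0.2]
grip_width: -0.004
```

Call:
{"method": "step_arm", "body": {"steps": [{"x":0,"y":0,"z":0.003,"wx":0,"wy":0,"wz":0,"jaw":1},{"x":0,"y":0,"z":0.003,"wx":0,"wy":0,"wz":0,"jaw":1},{"x":0,"y":0,"z":0.003,"wx":0,"wy":0,"wz":0,"jaw":1}]}}

```text
time_s: 30.03
ee_pos: [0.5978, -0.1559, 0.0646]
tcp_rot: [-0.673, 0.739, -0.001, 0.001]
wrist_force: [1.5, -0.2, 1.9]
grip_width: 0.004
```

Call:
{"method": "step_arm", "body": {"steps": [{"x":0,"y":0,"z":0.003,"wx":0,"wy":0,"wz":0,"jaw":1},{"x":0,"y":0,"z":0.006,"wx":0,"wy":0,"wz":0,"jaw":1},{"x":0,"y":0,"z":0.006,"wx":0,"wy":0,"wz":0,"jaw":1},{"x":0,"y":0,"z":0.006,"wx":0,"wy":0,"wz":0,"jaw":1}]}}

```text
time_s: 30.37
ee_pos: [0.5979, -0.1559, 0.0609]
tcp_rot: [-0.674, 0.739, -0.002, 0.001]
wrist_force: [-4.0, 2.7, 17.7]
grip_width: -0.001
```

At 0.0646 it was springy at 1.9 N, with a hard stop at 0.0609, so the stroke is full. I'll retreat and hand in.

Call:
{"method": "step_arm", "body": {"steps": [{"x":0,"y":0,"z":-0.02,"wx":0,"wy":0,"wz":0,"jaw":1},{"x":0,"y":0,"z":-0.06,"wx":0,"wy":0,"wz":0,"jaw":1},{"x":0,"y":0,"z":-0.1,"wx":0,"wy":0,"wz":0,"jaw":1},{"x":0,"y":0.03,"z":-0.12,"wx":0,"wy":0,"wz":0,"jaw":1},{"x":0,"y":0.05,"z":-0.12,"wx":0,"wy":0,"wz":0,"jaw":1},{"x":0,"y":0.05,"z":-0.12,"wx":0,"wy":0,"wz":0,"jaw":1},{"x":0,"y":0.05,"z":-0.12,"wx":0,"wy":0,"wz":0,"jaw":1}]}}

```text
time_s: 30.95
ee_pos: [0.5454, -0.151, 0.1773]
tcp_rot: [-0.673, 0.74, 0.0, -0.0]
wrist_force: [-0.8, 0.0, -0.2]
grip_width: 0.0
```

Run:
```python
from h import *
p,d=snapshot("wrist");m=camera_model("wrist");ax=R.from_quat(m["rotation"]).apply([0,0,-1])
for o in silhouettes("test_top","wrist")[:1]:
    v,u=np.nonzero(o["region"]);r=rays(m,np.c_[u,v],"wrist");print(np.median(np.array(m["xyz"])+r*(d[v,u]/(r@ax))[:,None],0))
s=observe();print(s["time_s"],s["ee_pos"],s["wrist_force"]);print(job_done())
```

```text
[ 0.59806912 -0.15566856  0.0659603 ]
31.05 [ 0.54657549 -0.15115962  0.17652489] [1.24515091 0.3415828  0.33498582]
the job is handed in; nothing more can be done
None
```

The job is done and handed in at about 31 s of robot time; the hand-in gives no verdict, so I don't know the score.

- **Spent cassettes:** I pulled both pins up and lifted the cassettes out of bays 2 and 0. They stand side by side in the tray, seen in the pictures after placing.
- **New cassettes:** only two were on the bench, and no third showed in any view. They went into bays 0 and 1 and look flush in the last view. I pressed each pin with shut fingers, and both stopped at 63.9 mm; a pin that is home with its lip on the deck is 64 mm.
- **Test button:** I pressed it after both cassettes were in and it came back out each time. I pressed it a second time only to confirm the stroke.
- **Left alone:** the glassware, beaker and the pink and purple look-alikes were not touched. At hand-in the gripper was clear of everything, about 177 mm above the bench.

**Check that disagreed:** the button cap's top measured about 66–67 mm, not the stated 63 mm (18 mm above the deck). The staged second press resisted like a spring at 64.6 mm and stopped hard at 60.9 mm. That fits a full 6 mm stroke from the measured height, with the tips clear of the collar at 57 mm.

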